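# Spice the pot and lock its bayonet lid

## Robot

A 6-joint arm with a two-finger parallel gripper is mounted at the origin on the work surface. World frame = base frame: x ahead of the robot, y to its left, z up, the work surface at z = 0. Lengths are in m, angles in rad, forces in N, time in s.
With the tool pointing down it reaches from about 0.35 to 0.975 m from the base axis. Payload 4.9 kg.
Tool frame: the origin (TCP) lies on the centre line of the jaws, within the pads' length; the fingertips stand 25 mm ahead of it and the grasp point (between the pads) lies 6 mm ahead of it; z points along the fingers, y is the line along which they close (so a half turn about z gives the same grasp; the last joint's range is limited). The gripper opens to 85 mm and grips with 20 to 120 N. Pads are 22 mm wide; open, the fingers measure 114 mm over their backs; the gripper's body (76 mm by 85 mm) begins 54 mm behind the grasp point. The pads swing forward as they close: fully open they stand 13 mm farther back than shut.
Start: joints at [-1.379, 0.053, 1.613, -0, 1.476, -0.119], TCP at [0.191, -0.595, 0.256] pointing down, gripper open.
Joint ranges: [-3.01, 3.01], [-1.01, 2.22], [0.06, 2.58], [-1.02, 4.17], [0.09, 2.62], [-3.14, 3.14]. Speed limits (rad/s): [2.57, 2.57, 3.14, 3.14, 3.14, 3.14].

## Interface

Orientations are given as a unit quaternion [w, x, y, z].
In Python, from plant import state, grab_frame, get_calibration, job gives the robot as it stands. The module is installed in compiled form; this text tells all that it offers.
- The arm moves only by the tool move_arm, never from a script. Its argument "targets" is a list that holds one entry, the list of rows, each a list of 5 numbers: the opening in per cent of the stroke, from 0 (shut) to 100 (fully open), then the shift along the tool's x, y, z as a fraction of full scale, then the turn about the tool's z as a fraction of full scale. A call has 1 to 5 rows; each row shifts and turns the commanded pose from where the row before left it, along the tool's axes as they then stand; what a row does not reach is not made up. Full scale, the value 1, is 0.6 m for a shift and 6 degrees for a turn. A row lasts 1/12 s, in which the tool goes at most 41.7 mm and 7.16 degrees, less where a joint would pass 70% of its speed; a pose out of reach is approached as far as the arm can. A call with a number of a shift or a turn outside -1 to 1 is refused whole. A call with a gripper value outside its range is refused whole. The fingers move at their own pace and stop on an object; the grip force is fixed at half the most. Time passes only in rows, so rows that do not move let the fingers close. It gives the time, the measured TCP pose, the force, the opening and the grip force at its end, in the units of the state.
- state(): the state, without advancing time (a new reading comes with each control period).
- grab_frame(name): name is "scene" or "top"; returns the picture (384x512x3 uint8, red, green, blue); there is no depth.
- get_calibration(name): a dict with "vertical_fov" (degrees; the focal length in pixels is half the picture's height over the tangent of half this angle, whatever the lens; pixels are square), "cx", "cy" (the principal point, pixels), "dist_coeffs" ([k1, k2, p1, p2, k3] as OpenCV has them; the pictures are not rectified), "R" (3x3) and "t" (3): a world point X has camera coordinates R X + t. Camera axes: x right, y down, z forward; pixel columns grow to the right and rows downward; lengths in m; the calibration is good to about 2 mm. A picture is of the moment at which its call begins. get_calibration takes no time and is no camera call.
- job.job_done(): hands the job in; it is judged then, once.
The state is a dict: "time": time; "joint_pos": joint angles; "joint_vel": joint speeds; "joint_efforts": joint torques, N m; "tool_pos": TCP position; "tool_rot": TCP orientation; "contact_force": force on the tool from outside, world axes, zero at the start; "ft_torque": the same for the moment, N m; "gripper_width": opening from 0.0 (shut) to 1.0 (fully open); "grasp_force": force on a finger pad.
Only numpy, scipy, OpenCV 4.12 (cv2) and the standard library are available. Lean on these libraries where they do the work, as an engineer would, in place of code of your own. Each camera call takes 0.05 s, during which the arm holds its last target. There are 200 camera calls.

## Task

The pot's red lid is hot: use the lid lifter, never the gripper itself, to lift it off by its loop, keeping it level, and set it down flat in the aluminium tray; stand the lifter back upright on its cork rest. Put every steel spice capsule on the counter into the pot, then fit the white bayonet lid with its lugs in the slots, press it down and turn it clockwise about a quarter turn to the stop so that it is locked. Let go of everything, and do not disturb the glasses, sugar bowl or syrup bottle.

Things in the scene. Friction and masses are not known exactly. Their poses are not given: they have to be found in the camera images.
- pot: Blue ceramic pot, fixed, 152 mm outside diameter, 100 mm high, hollow (floor at z 12 mm). Origin: centre of its underside, z up. Its top is a steel bayonet collar (see collar) with two slots on the pot's +x and -x axis, red marks outside them.
- seal (a joint): Orange sprung ring under the lip (inside diameter 90 mm): 0 free (its top at pot z 92 mm), grows as pressed down, to 0.012 m. Spring 2.5 N preload plus 0.7 N/mm. To turn, the bayonet lid's underside must be pressed to between pot z 86 and 80 mm (joint 0.006 to 0.012). Let go, the locked lid is pushed up against the lip.
- hot_lid: Red hard silicone lid, 180 g, on the pot (origin at pot z 94 mm). Origin: centre of underside, z up. Plug 96 mm diameter to z 6, disc 136 mm diameter z 6-14 mm. Steel loop of 8 mm bar in its yz plane: legs at y -36 and +36 mm, top bar along y, axis at z 58 mm (opening 64 wide, 40 high). A tongue goes through along lid x from either side.
- lifter: Lid lifter, 160 g, C shape standing on its tongue. Origin: centre of tongue's underside, z up, +x to the free tip. Tongue 36 mm wide (y), 6 thick, x -47 to 47, tip lip up to z 12 mm; riser x -49 to -39, 24 wide; black grip bar above along x from -49 to 36, 16 wide (y), z 78-100 mm. Grip the bar at x 0, z 90 mm, across y.
- rest: Cork rest for the lifter, a fixed slab 130 x 90 x 6 mm lying on the counter. Origin: centre of its underside; the lifter starts standing on it.
- lock_lid: White bayonet lid, 200 g. Origin: centre of underside, z up. Disc 100 mm diameter, 24 high; two steel lugs on its +x and -x axis, 17 mm wide, out to radius 61.5 mm, z 0-6 mm; black grip bar on top along x, 66 long, 14 wide (y), z 24-58 mm (grip across y at z 48); red marks over the lugs. Fits two ways, half a turn apart.
- capsule1: Closed steel spice capsule, upright cylinder 32 mm diameter, 30 mm high, 60 g, brass band. Origin: centre of its underside, z along its axis. Two to four capsules are present.
- capsule2: Another spice capsule, the same.
- capsule3: Another spice capsule, the same.
- capsule4: Another spice capsule, the same.
- trays: Two stacked trays, one fixed piece: white plastic 245 mm square with a brushed aluminium tray 224 mm square in it, rim at 28 mm above the counter. Origin: centre of the underside.
- tray_floor (a point): Centre of the aluminium tray's inner floor (218 mm square inside; rim 15 mm higher).
- glass1: Tulip glass, 66 mm diameter, 150 mm tall, a bystander. Origin: centre of its foot.
- glass2: Tulip glass, the same.
- glass3: Tulip glass, the same.
- glass4: Tulip glass, the same.
- sugar_bowl: White sugar bowl, 90 mm diameter, a bystander.
- syrup: Amber syrup bottle, 66 mm diameter, 200 mm tall, a bystander.
- collar (a point): Centre of the mouth at the collar's top, pot z 100 mm. Lip 8 mm thick (pot z 92-100), mouth 109 mm across; two slots 30 mm wide through the lip, out to radius 67 mm, on pot +x and -x. Under the lip lugs turn clockwise seen from above, 1.4 rad (80 deg) from slot to hard stop (green marks at 80 deg); the other way is barred.
There are look-alikes about, which are no part of the job. There is more than one size of the hot_lid; the one meant has the size given above.

How it is judged:
On the way, in this order (a step that is already met when the one before it is completed fails the run):
1. the hot lid hangs from the lifter, clear of the pot (z of hot_lid in the frame of pot above 0.115 m and contact force between lifter and hot_lid above 0.5 N), for 0.3 s.
2. the hot lid lies flat in the aluminium tray (horizontal distance between hot_lid and tray_floor below 0.045 m and z of hot_lid in the frame of tray_floor below 0.004 m and angle between hot_lid's own z axis and vertical below 0.06 rad and linear speed of hot_lid below 0.03 m/s), for 0.3 s.
3. every capsule is in the pot (horizontal distance between each of capsule1, capsule2, capsule3, capsule4 and pot below 0.066 m and z of each of capsule1, capsule2, capsule3, capsule4 in the frame of pot below 0.075 m), for 0.3 s.
At the end, for the whole second after the job is handed in: Capsules in the pot; white lid locked (centred within 6 mm, underside below pot z 88.5 mm, turned over 1.2 rad from the slots, level); hot lid flat on the aluminium tray floor within 45 mm of its centre; lifter upright on the rest within 40 mm of centre; all at rest (all of step 3 and horizontal distance between hot_lid and tray_floor below 0.045 m and z of hot_lid in the frame of tray_floor below 0.004 m and angle between each of hot_lid, lock_lid's own z axis and vertical below 0.06 rad and horizontal distance between lifter and rest below 0.04 m and z of lifter in the frame of rest below 0.01 m and angle between lifter's own z axis and vertical below 0.08 rad and horizontal distance between lock_lid and pot below 0.006 m and z of lock_lid in the frame of pot below 0.0885 m and angle between the x axis of lock_lid and the x axis of pot, either way round above 1.2 rad and linear speed of lock_lid below 0.02 m/s); the robot touches nothing.
It fails at once if the gripper or arm touches the hot lid (contact force between any of the fingers, the arm and hot_lid above 0.5 N).
It fails at once if the hot lid tips by more than 30 degrees (angle between hot_lid's own z axis and vertical above 0.52 rad).
It fails at once if a glass, the sugar bowl or the syrup bottle is shifted by over 40 mm or tipped (distance of any of glass1, glass2, glass3, glass4, sugar_bowl, syrup from where it was at the start of the episode above 0.04 m or angle between any of glass1, glass2, glass3, glass4, sugar_bowl, syrup's own z axis and vertical above 0.35 rad).
Of capsule1, capsule2, capsule3, capsule4 only 2 to 4 are there at a start; the rules pass over those that are not, and their reading is None.
At some moment in a run one of capsule1, capsule2, capsule3, capsule4 may be knocked a few centimetres aside while the robot is not near it.
It also fails if it takes over 210 s, if anything falls off the work surface, if the arm or the gripper's body presses on something with over 40 N, if the wrist force passes 120 N, or if a joint passes its speed limit or range.

## Working session

There is one attempt and no reset: what is moved stays moved. The work goes in short steps, Python scripts to look and compute and a tool call to move; the robot and the scene stay as the last step left them, time stands still between calls to the robot, and variables do not carry over. Pictures are saved under pics/ and viewed, at most 14 in all, crops included, and the job is handed in when it is done.

Besides the shell and the picture viewer there is one more tool, called after ">>>" as name(argument=value, ...), one argument or row to a line, values as JSON. move_arm: Moves the arm, as the interface text tells. Shift numbers are shares of 0.6 m and turn numbers shares of 6 degrees, none past 1 either way. Its arguments: {"type":"object","properties":{"targets":{"type":"array"}},"required":["targets"]}

```bash
mkdir -p pics; python3 - <<'E'
from plant import *
import cv2
for n in("scene","top"):
    im=grab_frame(n); cv2.imwrite(f"pics/{n}0.png",im[:,:,::-1])
    c=get_calibration(n); print(n,c)
s=state(); print(s)
E
```

```text
scene {'vertical_fov': 44.19317245401673, 'cx': 251.1609676475221, 'cy': 186.30249374951308, 'dist_coeffs': array([-0.00640067,  0.        ,  0.        ,  0.        ,  0.        ]), 'R': array([[ 3.45025700e-02,  9.99404576e-01,  2.58664381e-04],
       [ 7.03804783e-01, -2.41137841e-02, -7.09984051e-01],
       [-7.09555072e-01,  2.46783236e-02, -7.04217708e-01]]), 't': array([-0.02906714, -0.39084267,  1.82632284])}
top {'vertical_fov': 44.17523387574359, 'cx': 256.17257856895105, 'cy': 186.30306030042462, 'dist_coeffs': array([0.00704886, 0.        , 0.        , 0.        , 0.        ]), 'R': array([[ 0.01758125, -0.99981146,  0.00824288],
       [-0.98178711, -0.01882291, -0.18904967],
       [ 0.18916918, -0.00476903, -0.98193293]]), 't': array([0.01086543, 0.60675425, 1.44450128])}
{'time': 0.1, 'joint_pos': array([-1.37901458e+00,  5.33559144e-02,  1.61419378e+00, -8.73606997e-06,
        1.47602458e+00, -1.18966836e-01]), 'joint_vel': array([ 4.67553941e-04, -6.38651878e-04, -3.91430619e-03, -1.55768336e-03,
        1.45000861e-05,  9.91641996e-04]), 'joint_efforts': array([-1.56108131e-04, -3.94908679e+01, -3.71361530e+01, -1.98456728e-04,
        3.92823436e-03, -1.22579101e-05]), 'tool_pos': array([ 0.19102193, -0.59452812,  0.25512342]), 'tool_rot': array([-9.89997591e-04,  9.87953128e-01,  1.54750232e-01, -4.04101345e-05]), 'contact_force': array([-0.27757839,  0.62807196,  0.21589004]), 'ft_torque': array([ 0.02168735, -0.00353592, -0.03050209]), 'grasp_force': 0.0, 'gripper_width': 0.9999563067410081}
```

View pics/scene0.png

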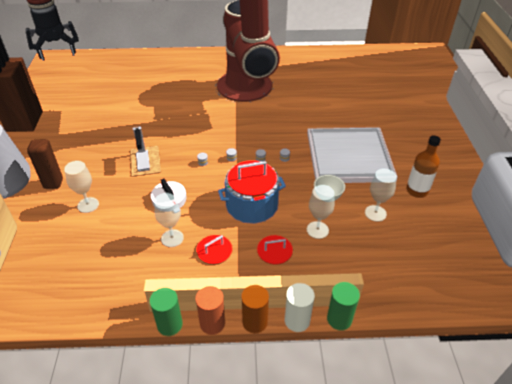

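View pics/top0.png

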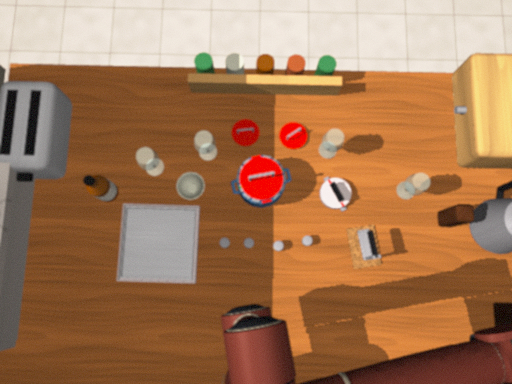

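```bash
cat > h.py <<'E'
import numpy as np,cv2
from plant import *
def K(n):
    c=get_calibration(n); f=192/np.tan(np.radians(c['vertical_fov']/2))
    return c,np.array([[f,0,c['cx']],[0,f,c['cy']],[0,0,1.]])
def ray(n,uv):
    c,k=K(n); p=cv2.undistortPoints(np.array([[uv]],float),k,c['dist_coeffs'])[0,0]
    d=c['R'].T@np.array([*p,1]); o=-c['R'].T@c['t']; return o,d/np.linalg.norm(d)
def pl(n,uv,z):
    o,d=ray(n,uv); return (o+d*(z-o[2])/d[2])
def proj(n,X):
    c,k=K(n); return cv2.projectPoints(np.array(X,float).reshape(-1,1,3),cv2.Rodrigues(c['R'])[0],c['t'],k,c['dist_coeffs'])[0][:,0]
def tri(a,b):
    o1,d1=ray('top',a);o2,d2=ray('scene',b)
    s=np.linalg.lstsq(np.c_[d1,-d2],o2-o1,rcond=None)[0]
    p,q=o1+s[0]*d1,o2+s[1]*d2; return (p+q)/2,np.linalg.norm(p-q)
def shot(n,name,box=None,s=4):
    im=np.ascontiguousarray(grab_frame(n)[:,:,::-1]); cv2.imwrite(f"pics/{name}_raw.png",im)
    if box: x0,y0,x1,y1=box; cv2.imwrite(f"pics/{name}.png",cv2.resize(im[y0:y1,x0:x1],None,fx=s,fy=s,interpolation=cv2.INTER_CUBIC))
    return im
E
python3 - <<'E'
from h import *
im=cv2.imread('pics/top0.png');cv2.imwrite('pics/c1.png',cv2.resize(im[145:280,205:395],None,fx=4.2,fy=4.2,interpolation=cv2.INTER_CUBIC))
im=cv2.imread('pics/scene0.png');cv2.imwrite('pics/c2.png',cv2.resize(im[115:260,120:310],None,fx=4.1,fy=4.1,interpolation=cv2.INTER_CUBIC))
E
```

```text
(no output)
```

View pics/c1.png

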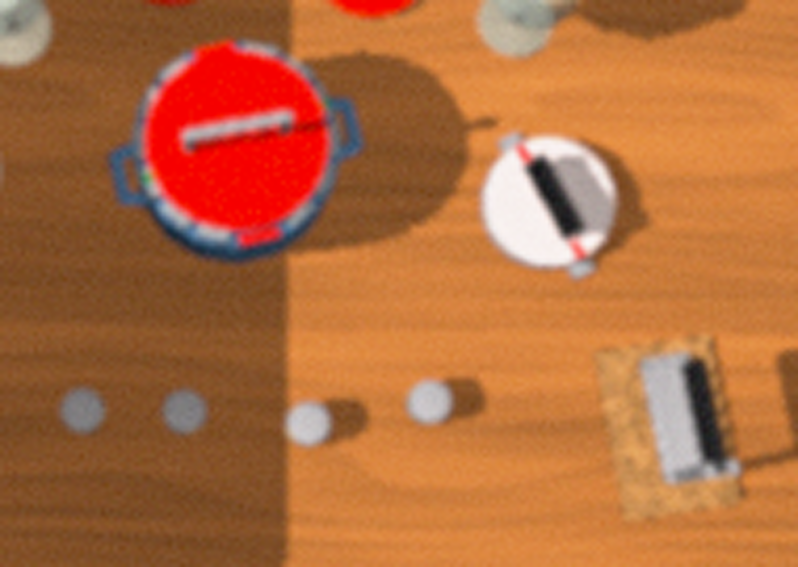

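View pics/c2.png

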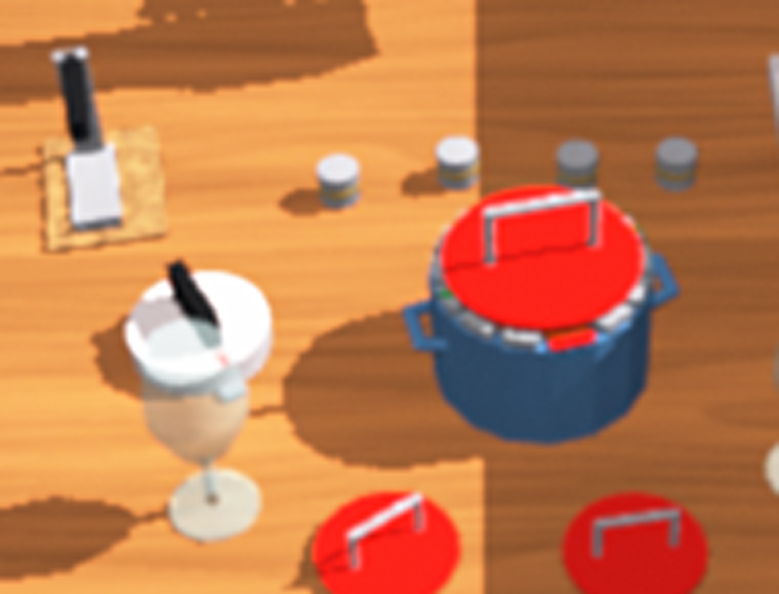

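```bash
cat > m.py <<'E'
from h import *
im=cv2.imread('pics/top0.png'); hsv=cv2.cvtColor(im,cv2.COLOR_BGR2HSV)
H,S,V=[hsv[...,i].astype(int) for i in range(3)]
def blobs(m,box,mn=15):
    x0,y0,x1,y1=box; w=np.zeros_like(H,np.uint8); w[y0:y1,x0:x1]=(m[y0:y1,x0:x1]*255)
    n,l,st,c=cv2.connectedComponentsWithStats(w)
    return [(st[i,4],c[i],(l==i)) for i in range(1,n) if st[i,4]>=mn]
def rect(mask,z,n='top'):
    ys,xs=np.nonzero(mask); P=np.array([pl(n,(x,y),z)[:2] for x,y in zip(xs,ys)])
    r=cv2.minAreaRect((P*1000).astype(np.float32)); c,v=np.linalg.eigh(np.cov(P.T)); d=v[:,1]
    return np.round(r[0],1),np.round(r[1],1),'mean',np.round(P.mean(0)*1000,1),'dir deg',round(np.degrees(np.arctan2(d[1],d[0])),1)
if __name__=='__main__':
    red=((H<6)|(H>174))&(S>200)&(V>120)
    for b in blobs(red,(225,145,295,210),4): print('red',b[0],b[1],rect(b[2],.108))
    grey=(S<90)&(V>90)
    for b in blobs(grey,(243,165,280,185),10): print('loop',b[0],b[1],rect(b[2],.156))
    for b in blobs(grey,(210,230,320,255),10): print('cap',b[0],b[1],rect(b[2],.03))
    white=(S<60)&(V>150)
    for b in blobs(white,(315,172,360,215),15): print('lock white',b[0],b[1],rect(b[2],.024))
    blk=(V<70)
    for b in blobs(blk,(322,175,352,210),10): print('lock bar',b[0],b[1],rect(b[2],.058))
    for b in blobs(red|((S>70)&((H<8)|(H>170))),(322,172,352,210),3): print('lock red',b[0],b[1],rect(b[2],.024))
    for b in blobs(blk,(345,225,385,262),10): print('lifter bar',b[0],b[1],rect(b[2],.106))
    for b in blobs(grey,(345,222,385,262),10): print('lifter steel',b[0],b[1],rect(b[2],.012))
    cork=(H>8)&(H<30)
    for b in blobs((S<70)&(V>90),(110,195,205,290),200): print('tray',b[0],b[1],rect(b[2],.028))
    o=-get_calibration('top')['R'].T@get_calibration('top')['t'];print('cam',o)
E
python3 m.py
```

```text
red 6 [245.5 145. ] (array([727.3,  57.8]), array([ 0. , 15.6]), 'mean', array([727.3,  57.8]), 'dir deg', np.float64(91.1))
red 25 [290.44 145.92] (array([725.2, -79.5]), array([ 9.7, 28.1]), 'mean', array([727.1, -82.4]), 'dir deg', np.float64(82.8))
red 1280 [261.05390625 178.4609375 ] (array([623.9,   7.2]), array([129.4, 128.9]), 'mean', array([621.8,   7.7]), 'dir deg', np.float64(-165.0))
loop 66 [260.8030303 174.8030303] (array([622.3,   8.7]), array([ 9.9, 73.8]), 'mean', array([622.7,   9.3]), 'dir deg', np.float64(102.3))
cap 88 [224.125      242.27272727] (array([430.6, 120.4]), array([31.4, 31. ]), 'mean', array([429.7, 120. ]), 'dir deg', np.float64(-168.4))
cap 94 [307.         240.40425532] (array([ 440.1, -142.2]), array([28.4, 32. ]), 'mean', array([ 440.4, -142.2]), 'dir deg', np.float64(106.1))
cap 86 [248.44186047 242.5       ] (array([430.4,  43. ]), array([28.3, 28.5]), 'mean', array([430.4,  43.1]), 'dir deg', np.float64(88.4))
cap 94 [278.08510638 245.42553191] (array([422.7, -50.5]), array([28.3, 31.7]), 'mean', array([422.9, -50.7]), 'dir deg', np.float64(9
[... 1173 characters left out ...]
10,195,205,290),200): print('tray',b[0],b[1],rect(b[2],.028))
                                                                                ~~~~^^^^^^^^^^^
  File "m.py", line 9, in rect
    ys,xs=np.nonzero(mask); P=np.array([pl(n,(x,y),z)[:2] for x,y in zip(xs,ys)])
                                        ~~^^^^^^^^^^^
  File "h.py", line 10, in pl
    o,d=ray(n,uv); return (o+d*(z-o[2])/d[2])
        ~~~^^^^^^
  File "h.py", line 7, in ray
    c,k=K(n); p=cv2.undistortPoints(np.array([[uv]],float),k,c['dist_coeffs'])[0,0]
        ~^^^
  File "h.py", line 4, in K
    c=get_calibration(n); f=192/np.tan(np.radians(c['vertical_fov']/2))
ValueError: time passes only in moves, steps and waits
```

```bash
python3 - <<'E'
import re
s=open('h.py').read()
s=s.replace("def K(n):\n    c=get_calibration(n);","import pickle,os\nif not os.path.exists('cal.pkl'): pickle.dump({n:get_calibration(n) for n in('top','scene')},open('cal.pkl','wb'))\nCAL=pickle.load(open('cal.pkl','rb'))\ndef K(n):\n    c=CAL[n];")
open('h.py','w').write(s)
E
python3 - <<'E'
from m import *
grey=(S<90)&(V>90)
for b in blobs((S<70)&(V>90),(110,195,205,290),200): print('tray',b[0],b[1],rect(b[2],.028))
red=((H<6)|(H>174))&(S>150)&(V>120)
m=max(blobs(red,(225,145,295,210),4),key=lambda b:b[0])[2]
ys,xs=np.nonzero(m);P=np.array([pl('top',(x,y),.108)[:2] for x,y in zip(xs,ys)])*1000
hull=cv2.convexHull(P.astype(np.float32))[:,0]
# pot slot marks: hull points beyond 69mm from lid centre
print('hull far',[np.round(p,0) for p in hull if np.hypot(*(p-[621.8,7.7]))>67])
E8=cv2.minEnclosingCircle(hull.astype(np.float32));print(E8)
# outline away from marks
a=np.degrees(np.arctan2(hull[:,1]-8,hull[:,0]-622)); 
side=hull[(abs(abs(a)-90)<50)]
A=np.c_[2*side,np.ones(len(side))];x=np.linalg.lstsq(A,(side**2).sum(1),rcond=None)[0];print('circ',x[:2],np.sqrt(x[2]+x[0]**2+x[1]**2))
# pot: blue body top/ handles
blue=(H>95)&(H<125)&(S>80)&(V>50)
for b in blobs(blue,(220,140,300,215),20): print('blue',b[0],b[1])
cork=(H>8)&(H<24)&(S<190)&(S>60)&(V>150)
for b in blobs(cork,(340,218,390,272),60): print('cork',b[0],b[1],rect(b[2],.006))
for b in blobs(grey,(345,222,385,262),10): 
    r=np.nonzero(b[2]); print('lifter steel',b[0],r[1].min(),r[1].max(),r[0].min(),r[0].max())
# zoomed views for lifter, pot
im2=cv2.imread('pics/scene0.png')
a=cv2.resize(im[220:270,340:392],None,fx=7.5,fy=7.5,interpolation=cv2.INTER_CUBIC)
b=cv2.resize(im2[120:180,125:165],None,fx=6.2,fy=6.2,interpolation=cv2.INTER_CUBIC)
h=min(a.shape[0],b.shape[0]); cv2.imwrite('pics/c3.png',np.hstack([a[:h],b[:h]])); print(a.shape,b.shape)
E
```

```text
tray 6056 [158.36707398 243.21780053] (array([425.9, 327.6]), array([246.9, 245.4]), 'mean', array([423.8, 327.6]), 'dir deg', np.float64(89.4))
hull far [array([696.,  12.], dtype=float32), array([696.,  18.], dtype=float32), array([692.,  40.], dtype=float32), array([660.,  64.], dtype=float32), array([644.,  73.], dtype=float32), array([628.,  76.], dtype=float32), array([625.,  76.], dtype=float32), array([619.,  75.], dtype=float32), array([545.,   1.], dtype=float32), array([545.,  -3.], dtype=float32), array([549., -18.], dtype=float32), array([552., -21.], dtype=float32), array([656., -50.], dtype=float32), array([662., -47.], dtype=float32), array([665., -44.], dtype=float32), array([668., -41.], dtype=float32), array([671., -38.], dtype=float32), array([675., -35.], dtype=float32), array([678., -32.], dtype=float32), array([684., -22.], dtype=float32)]
((620.5519409179688, 11.146726608276367), 77.32203674316406)
circ [624.28268092   8.47952548] 66.4727841639824
blue 26 [287.15384615 174.57692308]
blue 115 [247.90434783 197.26086957]
cork 2153 [363.35067348 244.42359498] (array([ 433.5, -330.7]), array([159.3, 175.2]), 'mean', array([ 433.1, -326.2]), 'dir deg', np.float64(159.1))
lifter steel 359 357 380 229 259
(375, 390, 3) (372, 248, 3)
```

View pics/c3.png

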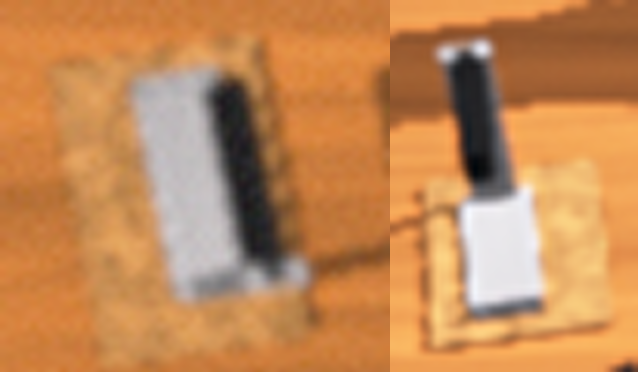

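```bash
python3 - <<'E'
from h import *
t=lambda x,y:(340+x/7.5-.4,220+y/7.5-.4)
s=lambda x,y:(125+(x-390)/6.2-.4,120+y/6.2-.4)
f=lambda n,p,z:np.round(pl(n,p,z)[:2]*1000,1)
print('tipL',f('top',t(132,82),.018),'backL',f('top',t(178,300),.012))
print('bar front L,R',f('top',t(207,84),.106),f('top',t(240,80),.106),'backR',f('top',t(310,282),.106),f('top',t(305,262),.106))
print('cork',[f('top',t(*p),.006) for p in((52,62),(262,38),(318,325),(100,365))])
print('scene tip L,R',f('scene',s(469,310),.006),f('scene',s(541,305),.006),f('scene',s(469,303),.018),f('scene',s(541,298),.018))
print('scene bar back top',f('scene',s(437,50),.106),f('scene',s(494,48),.106))
# expected lifter proj for candidate
c,a=np.array([.4325,-.3305]),np.radians(11.4)
R=np.array([[np.cos(a),-np.sin(a)],[np.sin(a),np.cos(a)]])
for q,z in(((.047,.018),.018),((-.049,.012),.006),((.036,.008),.106),((.036,-.008),.106),((-.049,-.012),.106)):
    w=c+R@q; u=proj('top',[*w,z])[0]; print(q,np.round((u+.4-[340,220])*7.5))
E
```

```text
tipL [ 475.9 -304.8] backL [ 384.2 -323.5]
bar front L,R [ 466.7 -315.6] [ 468.6 -328.9] backR [ 388.5 -354.5] [ 396.3 -352.8]
cork [array([ 485.1, -273. ]), array([ 497.2, -364.1]), array([ 375.1, -384.2]), array([ 356.6, -291. ])]
scene tip L,R [ 475.5 -343. ] [ 473.  -307.1] [ 483.5 -339.9] [ 481.  -304.4]
scene bar back top [ 392.  -353.4] [ 391.3 -325.1]
(0.047, 0.018) [129.  84.]
(-0.049, 0.012) [186. 306.]
(0.036, 0.008) [207.  85.]
(0.036, -0.008) [246.  78.]
(-0.049, -0.012) [304. 286.]
```

```bash
cat > p.py <<'E'
from h import *
from scipy.spatial.transform import Rotation as Ro
def pose():
    s=state(); q=s['tool_rot']; M=Ro.from_quat(np.r_[q[1:],q[0]]).as_matrix()
    return s,s['tool_pos'],np.degrees(np.arctan2(M[1,0],M[0,0])),M
def plan(*wps,step=.039,dturn=5.5):
    """wps: (x,y,z,yaw)[m,deg]; prints n rows x [x,y,z,turn] assuming ideal following"""
    s,p,a,M=pose(); print('at',np.round(p,4),'yaw',round(a,2),'w',round(float(s['gripper_width']),3),'F',np.round(s['contact_force'],1),'gf',round(float(s['grasp_force']),1),'t',round(s['time'],1), 'tilt',round(np.degrees(np.arccos(-M[2,2])),2),'j6',round(s['joint_pos'][5],2))
    for w in wps:
        st=step if len(w)<5 else w[4]
        w=np.array(w[:4],float); d=w[:3]-p; da=(w[3]-a+180)%360-180
        if abs(da)>.05 and np.hypot(*d[:2])>1e-3:
            nt=max(1,int(np.ceil(abs(da)/dturn))); print('  turn',nt,'x',round(-da/nt/6,3)); a+=da; da=0
        n=max(1,int(np.ceil(np.linalg.norm(d)/st-1e-6)),int(np.ceil(abs(da)/dturn)))
        c,q=np.cos(np.radians(a)),np.sin(np.radians(a))
        v=np.array([c*d[0]+q*d[1],q*d[0]-c*d[1],-d[2]])/n/.6
        print('  ',n,'x',np.round(v,4),'turn',round(-da/n/6,3)); p=w[:3]; a+=da
E
python3 - <<'E'
from p import *
plan((.4325,-.3305,.2,11.4),(.4325,-.3305,.102,11.4))
E
```

```text
at [ 0.191  -0.5945  0.2551] yaw 17.8 w 1.0 F [-0.3  0.6  0.2] gf 0.0 t 0.1 tilt 0.11 j6 -0.12
  turn 2 x 0.534
   10 x [ 0.0482 -0.0352  0.0092] turn 0.0
   3 x [0.     0.     0.0544] turn -0.0
```

>>> move_arm(
  targets=[
    [[100,0,0,0,0.534],[100,0,0,0,0.534],[100,0.0482,-0.0352,0.0092,0],[100,0.0482,-0.0352,0.0092,0],[100,0.0482,-0.0352,0.0092,0]],
  ],
)

```text
time: 0.52
tool_pos: [0.2639, -0.5148, 0.2389]
tool_rot: [-0.0, 0.995, 0.098, -0.0]
contact_force: [0.6, 0.1, 0.3]
gripper_width: 0.999
grasp_force: 0.0
```

>>> move_arm(
  targets=[
    [[100,0.0482,-0.0352,0.0092,0],[100,0.0482,-0.0352,0.0092,0],[100,0.0482,-0.0352,0.0092,0],[100,0.0482,-0.0352,0.0092,0],[100,0.0482,-0.0352,0.0092,0]],
  ],
)

```text
time: 0.93
tool_pos: [0.3852, -0.382, 0.2114]
tool_rot: [-0.0, 0.995, 0.099, -0.0]
contact_force: [-0.3, -0.5, -0.5]
gripper_width: 0.997
grasp_force: 0.0
```

>>> move_arm(
  targets=[
    [[100,0.0482,-0.0352,0.0092,0],[100,0.0482,-0.0352,0.0092,0],[100,0,0,0,0],[100,0,0,0,0]],
  ],
)

```text
time: 1.27
tool_pos: [0.4333, -0.3292, 0.2001]
tool_rot: [-0.001, 0.995, 0.101, -0.001]
contact_force: [0.1, 0.1, -1.0]
gripper_width: 1.0
grasp_force: 0.0
```

```bash
python3 - <<'E'
from p import *
plan((.4325,-.3305,.102,11.4,.03))
E
```

```text
at [ 0.4333 -0.3292  0.2001] yaw 11.6 w 1.0 F [ 0.1  0.1 -1. ] gf 0.0 t 1.3 tilt 0.11 j6 0.58
  turn 1 x 0.033
   4 x [-0.0005  0.0005  0.0409] turn 0.0
```

Tracks well. Descend and grip.

>>> move_arm(
  targets=[
    [[100,-0.0005,0.0005,0.0409,0.03],[100,-0.0005,0.0005,0.0409,0],[100,-0.0005,0.0005,0.0409,0],[100,-0.0005,0.0005,0.0409,0],[100,0,0,0,0]],
  ],
)

```text
time: 1.68
tool_pos: [0.4283, -0.3307, 0.0974]
tool_rot: [-0.004, 0.995, 0.097, -0.003]
contact_force: [-0.5, 0.2, -0.8]
gripper_width: 1.0
grasp_force: 0.0
```

>>> move_arm(
  targets=[
    [[0,0,0,0,0],[0,0,0,0,0],[0,0,0,0,0],[0,0,0,0,0],[0,0,0,0,0]],
  ],
)

```text
time: 2.1
tool_pos: [0.4326, -0.3331, 0.1046]
tool_rot: [0.001, 0.995, 0.098, 0.001]
contact_force: [0.1, 0.1, 0.6]
gripper_width: 0.299
grasp_force: 0.0
```

>>> move_arm(
  targets=[
    [[0,0,0,0,0],[0,0,0,0,0],[0,0,0,0,0],[0,0,0,0,0]],
  ],
)

```text
time: 2.43
tool_pos: [0.4327, -0.333, 0.1043]
tool_rot: [0.001, 0.995, 0.098, 0.001]
contact_force: [-0.0, 0.1, 5.9]
gripper_width: 0.176
grasp_force: 60.0
```

```bash
python3 - <<'E'
from p import *
a=np.radians(12.3); c=np.array([.6225,.009]); s0=c-.12*np.array([np.cos(a),np.sin(a)])
plan((.4325,-.3305,.216,11.4),(*s0,.216,12.3),(*c,.216,12.3,.015))
E
```

```text
at [ 0.4327 -0.333   0.1043] yaw 11.23 w 0.176 F [-0.   0.1  5.9] gf 60.0 t 2.4 tilt 0.15 j6 0.58
  turn 1 x -0.029
   3 x [ 0.0002 -0.0014 -0.0621] turn 0.0
  turn 1 x -0.15
   9 x [ 0.0255 -0.0539 -0.    ] turn 0.0
   8 x [ 0.025  0.    -0.   ] turn -0.0
```

>>> move_arm(
  targets=[
    [[0,0,0,-0.03,-0.03],[0,0,0,-0.06,0],[0,0,0,-0.06,0],[0,0,0,-0.04,0],[0,0,0,0,-0.15]],
  ],
)

```text
time: 2.85
tool_pos: [0.4339, -0.334, 0.2232]
tool_rot: [0.004, 0.994, 0.107, 0.003]
contact_force: [0.7, -0.1, -0.6]
gripper_width: 0.177
grasp_force: 59.0
```

>>> move_arm(
  targets=[
    [[0,0.0255,-0.054,0,0],[0,0.0255,-0.054,0,0],[0,0.0255,-0.054,0,0],[0,0.0255,-0.054,0,0],[0,0.0255,-0.054,0,0]],
  ],
)

```text
time: 3.27
tool_pos: [0.4712, -0.1555, 0.2147]
tool_rot: [-0.001, 0.994, 0.107, -0.001]
contact_force: [-0.1, 0.2, -1.4]
gripper_width: 0.173
grasp_force: 59.2
```

>>> move_arm(
  targets=[
    [[0,0.0255,-0.054,0,0],[0,0.0255,-0.054,0,0],[0,0.0255,-0.054,0,0],[0,0.0255,-0.054,0,0],[0,0,0,0,0]],
  ],
)

```text
time: 3.68
tool_pos: [0.5037, -0.0126, 0.2148]
tool_rot: [-0.002, 0.994, 0.11, -0.001]
contact_force: [-0.7, -0.6, -1.7]
gripper_width: 0.174
grasp_force: 59.4
```

```bash
python3 - <<'E'
from p import *
a=np.radians(12.3); c=np.array([.6225,.009]); s0=c-.12*np.array([np.cos(a),np.sin(a)])
plan((*s0,.216,12.3),(*c,.216,12.3,.015))
i=shot('top','a1',(200,140,320,240),4);j=shot('scene','a1s',(190,110,310,210),4)
a=cv2.imread('pics/a1.png');b=cv2.imread('pics/a1s.png')
cv2.imwrite('pics/a1c.png',np.hstack([a[:,60:460],b[:,60:460]]))
E
```

```text
at [ 0.5037 -0.0126  0.2148] yaw 12.68 w 0.174 F [-0.7 -0.6 -1.7] gf 59.4 t 3.7 tilt 0.28 j6 1.17
  turn 1 x 0.064
   1 x [ 0.001   0.007  -0.0021] turn 0.0
   8 x [ 0.025  0.    -0.   ] turn -0.0
```

View pics/a1c.png

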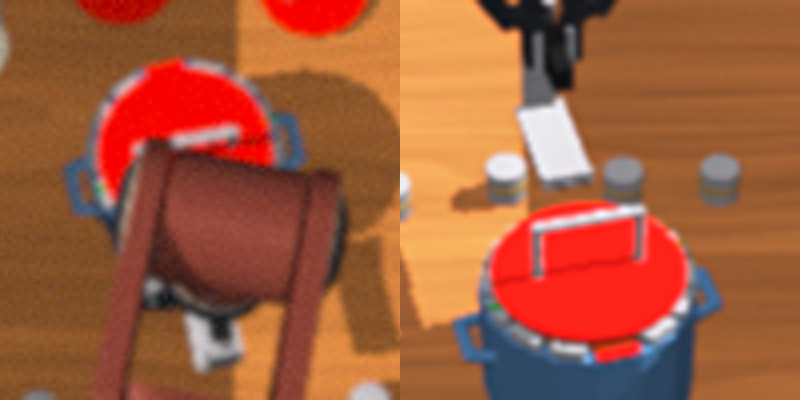

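```bash
python3 - <<'E'
from p import *
s=lambda x,y:(190+(60+x-400)/4-.4,110+y/4-.4)
for p in((540,187),(592,178)): print(np.round(pl('scene',s(*p),.117)*1000,1))
for p in((540,180),(592,171)): print(np.round(pl('scene',s(*p),.129)*1000,1))
for p in((517,110),(565,98)): print('back',np.round(pl('scene',s(*p),.123)*1000,1))
a=np.radians(12.7)
print(np.array([503.7,-12.6])+47*np.array([np.cos(a),np.sin(a)]))
# loop ends in scene top-bar
for p in((533,228),(645,210)): print('loop',np.round(pl('scene',s(*p),.152)*1000,1))
t=lambda x,y:(200+(60+x)/4-.4,140+y/4-.4)
print('loop R end top',np.round(pl('top',t(240,131),.156)*1000,1))
E
```

```text
[550.9 -23.  117. ]
[542.3  14.5 117. ]
[557.1 -23.  129. ]
[548.6  14.2 129. ]
back [470.4 -38.6 123. ]
back [457.4  -2.6 123. ]
[549.55012357  -2.2672284 ]
loop [632.5 -28.6 152. ]
loop [617.   47.6 152. ]
loop R end top [631.  -31.7 156. ]
```

>>> move_arm(
  targets=[
    [[0,0.001,0.006,-0.002,0.05],[0,0.025,0,0,0],[0,0.025,0,0,0],[0,0.025,0,0,0],[0,0.025,0,0,0]],
  ],
)

```text
time: 4.2
tool_pos: [0.5647, -0.0108, 0.2175]
tool_rot: [0.0, 0.995, 0.103, -0.001]
contact_force: [-0.0, 0.0, -0.7]
gripper_width: 0.176
grasp_force: 59.4
```

>>> move_arm(
  targets=[
    [[0,0.025,0,0,0],[0,0.025,0,0,0],[0,0.025,0,0,0],[0,0.025,0,0,0],[0,0,0,0,0]],
  ],
)

```text
time: 4.62
tool_pos: [0.6245, 0.0017, 0.2174]
tool_rot: [0.0, 0.995, 0.103, -0.0]
contact_force: [-0.1, -0.2, -1.1]
gripper_width: 0.176
grasp_force: 59.4
```

```bash
python3 - <<'E'
from p import *
plan((.6235,.009,.216,12.2),(.6235,.009,.300,12.2,.008))
i=shot('top','a2',(215,130,315,230),4);j=shot('scene','a2s',(200,110,300,210),4)
a=cv2.imread('pics/a2.png');b=cv2.imread('pics/a2s.png')
cv2.imwrite('pics/a2c.png',np.hstack([a,b]))
E
```

```text
at [0.6245 0.0017 0.2174] yaw 11.86 w 0.176 F [-0.1 -0.2 -1.1] gf 59.4 t 4.6 tilt 0.0 j6 1.25
  turn 1 x -0.056
   1 x [ 0.0009 -0.0123  0.0023] turn 0.0
   11 x [ 0.      0.     -0.0127] turn -0.0
```

View pics/a2c.png

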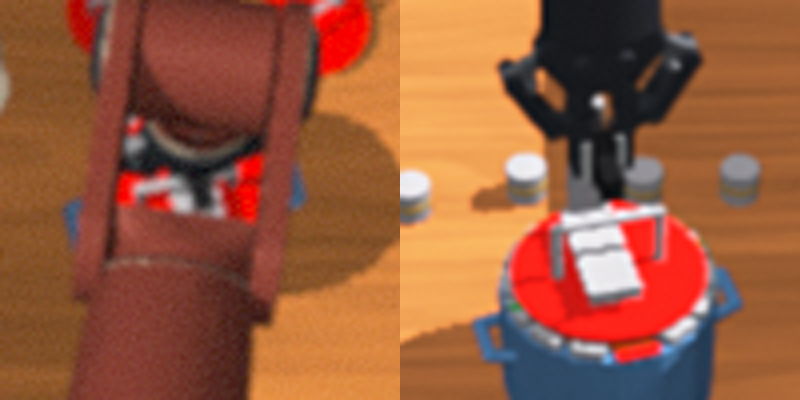

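>>> move_arm(
  targets=[
    [[0,0,-0.011,0,-0.05],[0,0,0,0,0],[0,0,0,-0.012,0],[0,0,0,-0.012,0],[0,0,0,-0.012,0]],
  ],
)

```text
time: 5.13
tool_pos: [0.6216, 0.01, 0.241]
tool_rot: [0.0, 0.994, 0.107, 0.0]
contact_force: [0.5, 0.6, -2.1]
gripper_width: 0.174
grasp_force: 59.7
```

>>> move_arm(
  targets=[
    [[0,0,0,-0.012,0],[0,0,0,-0.012,0],[0,0,0,-0.012,0],[0,0,0,-0.012,0],[0,0,0,-0.012,0]],
  ],
)

```text
time: 5.55
tool_pos: [0.6217, 0.01, 0.2764]
tool_rot: [-0.0, 0.994, 0.107, -0.0]
contact_force: [-0.1, -0.4, -3.4]
gripper_width: 0.176
grasp_force: 59.6
```

>>> move_arm(
  targets=[
    [[0,0,0,-0.012,0],[0,0,0,-0.012,0],[0,0,0,-0.012,0],[0,0,0,-0.012,0],[0,0,0,-0.012,0]],
  ],
)

```text
time: 5.97
tool_pos: [0.6217, 0.01, 0.3124]
tool_rot: [-0.0, 0.994, 0.107, -0.0]
contact_force: [0.2, -0.0, -3.0]
gripper_width: 0.173
grasp_force: 59.6
```

>>> move_arm(
  targets=[
    [[0,0,0,-0.012,0],[0,0,0,0,0],[0,0,0,0,0],[0,0,0,0,0],[0,0,0,0,0]],
  ],
)

```text
time: 6.38
tool_pos: [0.6214, 0.01, 0.3181]
tool_rot: [-0.0, 0.994, 0.107, -0.001]
contact_force: [-0.1, 0.6, -2.6]
gripper_width: 0.174
grasp_force: 59.6
```

```bash
python3 - <<'E'
from p import *
plan((.43,.02,.32,12.2,.03),(.426,.3276,.32,12.2,.03),(.426,.3276,.15,12.2,.015))
j=shot('scene','a3s',(190,90,310,190),4)
E
```

```text
at [0.6214 0.01   0.3181] yaw 12.3 w 0.174 F [-0.1  0.6 -2.6] gf 59.6 t 6.4 tilt 0.08 j6 1.25
  turn 1 x 0.017
   7 x [-0.044  -0.012  -0.0004] turn 0.0
   11 x [ 0.0093 -0.0457 -0.    ] turn -0.0
   12 x [0.     0.     0.0236] turn -0.0
```

View pics/a3s.png

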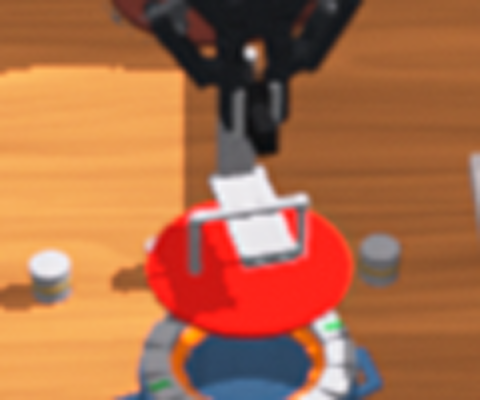

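>>> move_arm(
  targets=[
    [[0,-0.008,-0.002,0,0],[0,-0.018,-0.005,0,0],[0,-0.028,-0.0076,0,0],[0,-0.032,-0.0087,0,0],[0,-0.032,-0.0087,0,0]],
  ],
)

```text
time: 6.85
tool_pos: [0.5473, 0.0137, 0.3185]
tool_rot: [-0.0, 0.994, 0.107, -0.0]
contact_force: [-0.9, 0.4, -2.1]
gripper_width: 0.174
grasp_force: 59.6
```

>>> move_arm(
  targets=[
    [[0,-0.032,-0.0087,0,0],[0,-0.032,-0.0087,0,0],[0,-0.032,-0.0087,0,0],[0,-0.032,-0.0087,0,0],[0,-0.028,-0.0076,0,0]],
  ],
)

```text
time: 7.27
tool_pos: [0.45, 0.0187, 0.3186]
tool_rot: [-0.0, 0.994, 0.107, -0.0]
contact_force: [0.4, 0.1, -2.6]
gripper_width: 0.176
grasp_force: 59.6
```

>>> move_arm(
  targets=[
    [[0,-0.02,-0.005,0,0],[0,-0.012,-0.01,0,0],[0,0.002,-0.015,0,0],[0,0.005,-0.025,0,0],[0,0.0065,-0.032,0,0]],
  ],
)

```text
time: 7.68
tool_pos: [0.4299, 0.0678, 0.319]
tool_rot: [0.0, 0.994, 0.106, 0.0]
contact_force: [-0.4, -0.2, -3.4]
gripper_width: 0.171
grasp_force: 59.7
```

>>> move_arm(
  targets=[
    [[0,0.0065,-0.032,0,0],[0,0.0065,-0.032,0,0],[0,0.0065,-0.032,0,0],[0,0.0065,-0.032,0,0],[0,0.0065,-0.032,0,0]],
  ],
)

```text
time: 8.1
tool_pos: [0.4283, 0.167, 0.3188]
tool_rot: [-0.0, 0.994, 0.107, 0.0]
contact_force: [0.4, -0.3, -3.8]
gripper_width: 0.178
grasp_force: 59.6
```

```bash
python3 - <<'E'
from p import *
plan((.426,.3276,.32,12.2,.02),(.426,.3276,.17,12.2,.015))
j=shot('scene','a4s',(210,70,410,210),4)
E
```

```text
at [0.4283 0.167  0.3188] yaw 12.33 w 0.178 F [ 0.4 -0.3 -3.8] gf 59.6 t 8.1 tilt 0.03 j6 1.57
  turn 1 x 0.022
   9 x [ 0.0059 -0.0292 -0.0002] turn 0.0
   10 x [0.    0.    0.025] turn -0.0
```

View pics/a4s.png

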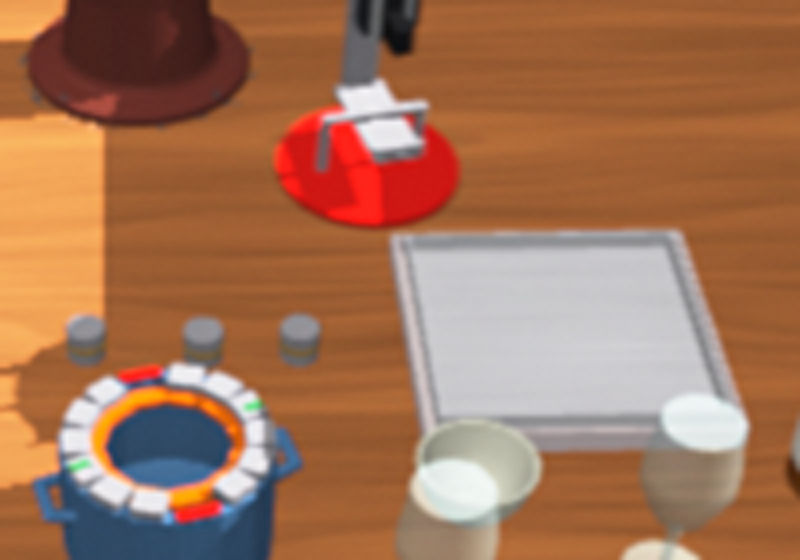

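>>> move_arm(
  targets=[
    [[0,0.006,-0.03,0,0],[0,0.006,-0.03,0,0],[0,0.006,-0.03,0,0],[0,0.006,-0.03,0,0],[0,0.006,-0.03,0,0]],
  ],
)

```text
time: 8.57
tool_pos: [0.4266, 0.2586, 0.3187]
tool_rot: [-0.0, 0.994, 0.107, -0.0]
contact_force: [0.5, 0.7, -3.3]
gripper_width: 0.175
grasp_force: 59.7
```

>>> move_arm(
  targets=[
    [[0,0.006,-0.03,0,0],[0,0.006,-0.03,0,0],[0,0.006,-0.027,0,0],[0,0.004,-0.018,0,0],[0,0.002,-0.01,0,0]],
  ],
)

```text
time: 8.98
tool_pos: [0.4258, 0.3291, 0.3185]
tool_rot: [-0.0, 0.994, 0.108, -0.0]
contact_force: [0.3, -0.0, -4.3]
gripper_width: 0.176
grasp_force: 59.6
```

>>> move_arm(
  targets=[
    [[0,0,0,0,0],[0,0,0,0.01,0],[0,0,0,0.02,0],[0,0,0,0.025,0],[0,0,0,0.025,0]],
  ],
)

```text
time: 9.4
tool_pos: [0.426, 0.3266, 0.2696]
tool_rot: [0.0, 0.994, 0.107, 0.0]
contact_force: [-0.1, -0.9, -3.1]
gripper_width: 0.172
grasp_force: 59.7
```

>>> move_arm(
  targets=[
    [[0,0,0,0.025,0],[0,0,0,0.025,0],[0,0,0,0.025,0],[0,0,0,0.025,0],[0,0,0,0.02,0]],
  ],
)

```text
time: 9.82
tool_pos: [0.4253, 0.3261, 0.1963]
tool_rot: [0.001, 0.994, 0.107, -0.001]
contact_force: [-0.3, 0.2, -3.1]
gripper_width: 0.174
grasp_force: 59.6
```

```bash
python3 - <<'E'
from p import *
plan((.426,.3276,.148,12.2,.008))
j=shot('scene','a5s',(290,70,430,190),4)
E
```

```text
at [0.4253 0.3261 0.1963] yaw 12.23 w 0.174 F [-0.3  0.2 -3.1] gf 59.6 t 9.8 tilt 0.14 j6 1.87
   7 x [ 0.0002 -0.0003  0.0115] turn 0.001
```

View pics/a5s.png

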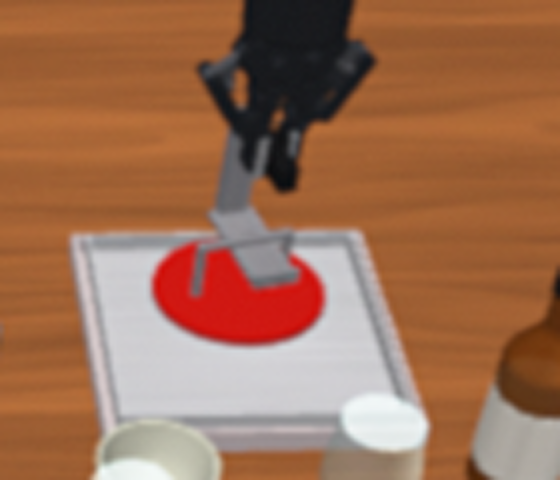

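>>> move_arm(
  targets=[
    [[0,0.001,-0.006,0.012,0],[0,0.001,-0.006,0.012,0],[0,0.001,-0.006,0.012,0],[0,0.001,-0.006,0.012,0],[0,0,0,0.01,0]],
  ],
)

```text
time: 10.28
tool_pos: [0.4253, 0.3429, 0.1638]
tool_rot: [-0.0, 0.994, 0.107, 0.0]
contact_force: [0.9, 0.4, -4.0]
gripper_width: 0.176
grasp_force: 59.7
```

>>> move_arm(
  targets=[
    [[0,0,0,0.01,0],[0,0,0,0.008,0],[0,0,0,0.007,0],[0,0,0,0,0],[0,0,0,0,0]],
  ],
)

```text
time: 10.7
tool_pos: [0.4254, 0.342, 0.1492]
tool_rot: [-0.0, 0.994, 0.107, 0.0]
contact_force: [0.6, 0.2, -1.5]
gripper_width: 0.173
grasp_force: 59.8
```

```bash
python3 - <<'E'
from p import *
plan((.426,.3376,.147,12.2,.008))
j=shot('scene','a6s',(290,70,430,190),4)
E
```

```text
at [0.4254 0.342  0.1492] yaw 12.29 w 0.173 F [ 0.6  0.2 -1.5] gf 59.8 t 10.7 tilt 0.0 j6 1.9
  turn 1 x 0.015
   1 x [-0.0005  0.0073  0.0036] turn 0.0
```

View pics/a6s.png

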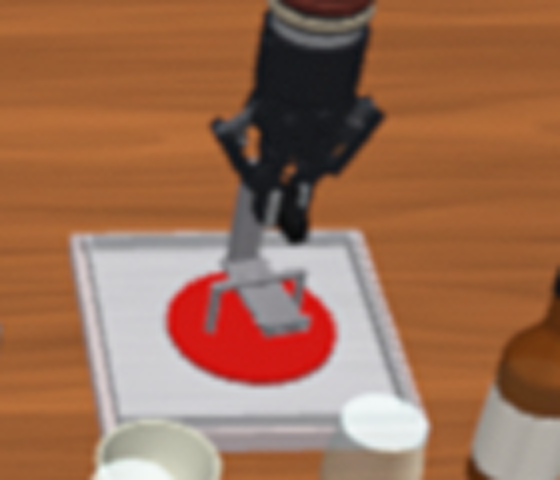

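```bash
python3 - <<'E'
from p import *
print(pl('scene',(352.8-.4,151.8-.4),.027))
for p in((212,290),(302,275)): print('loop',pl('scene',(290+p[0]/4-.4,70+p[1]/4-.4),.071))
plan((.426,.33,.141,12.2,.008))
E
```

```text
[0.43611118 0.33674987 0.027     ]
loop [0.44187483 0.2983182  0.071     ]
loop [0.42590881 0.37209862 0.071     ]
at [0.4255 0.3421 0.1495] yaw 12.29 w 0.174 F [ 0.9 -1.  -1.7] gf 59.8 t 10.8 tilt 0.04 j6 1.9
  turn 1 x 0.015
   2 x [-0.0018  0.0099  0.0071] turn 0.0
```

>>> move_arm(
  targets=[
    [[0,0,0.005,0.007,0],[0,0,0.005,0.006,0],[0,0,0,0,0],[0,-0.01,0,0,0],[0,-0.02,0,0,0]],
  ],
)

```text
time: 11.17
tool_pos: [0.4094, 0.3322, 0.1416]
tool_rot: [-0.0, 0.994, 0.107, 0.0]
contact_force: [0.6, 0.0, -0.9]
gripper_width: 0.18
grasp_force: 59.8
```

>>> move_arm(
  targets=[
    [[0,-0.03,0,0,0],[0,-0.03,0,0,0],[0,-0.03,0,0,0],[0,-0.03,0,0,0],[0,-0.03,0,0,0]],
  ],
)

```text
time: 11.58
tool_pos: [0.3199, 0.3129, 0.1414]
tool_rot: [-0.0, 0.994, 0.107, 0.0]
contact_force: [-0.2, 0.7, -0.7]
gripper_width: 0.179
grasp_force: 59.8
```

>>> move_arm(
  targets=[
    [[0,0,0,-0.02,0],[0,0,0,-0.05,0],[0,0,0,-0.05,0],[0,0,0,0,0]],
  ],
)

```text
time: 11.92
tool_pos: [0.3241, 0.3153, 0.2214]
tool_rot: [-0.003, 0.994, 0.107, 0.006]
contact_force: [1.6, 0.5, -0.3]
gripper_width: 0.174
grasp_force: 60.1
```

```bash
python3 - <<'E'
from p import *
plan((.41,.1,.215,11.4),(.4325,-.33,.215,11.4),(.4325,-.33,.12,11.4,.03))
i=shot('top','a7',(110,190,250,300),4);
b=cv2.cvtColor(i,cv2.COLOR_BGR2HSV).astype(int)
m=((b[...,0]<6)|(b[...,0]>174))&(b[...,1]>150)&(b[...,2]>80); m[:195]=0;m[:,210:]=0
ys,xs=np.nonzero(m); print(len(xs),pl('top',(xs.mean(),ys.mean()),.027))
E
```

```text
at [0.3241 0.3153 0.2214] yaw 12.31 w 0.174 F [ 1.6  0.5 -0.3] gf 60.1 t 11.9 tilt 0.76 j6 1.96
  turn 1 x 0.151
   6 x [0.0116 0.0633 0.0018] turn 0.0
   12 x [-0.0087  0.0592 -0.    ] turn -0.0
   4 x [0.     0.     0.0396] turn -0.0
4441 [0.25082794 0.35645479 0.027     ]
```

>>> move_arm(
  targets=[
    [[0,0.0116,0.0633,0.0018,0.15],[0,0.0116,0.0633,0.0018,0],[0,0.0116,0.0633,0.0018,0],[0,0.0116,0.0633,0.0018,0],[0,0.0116,0.0633,0.0018,0]],
  ],
)

```text
time: 12.38
tool_pos: [0.3932, 0.1324, 0.2072]
tool_rot: [-0.0, 0.995, 0.1, -0.0]
contact_force: [1.5, 0.1, -1.5]
gripper_width: 0.173
grasp_force: 60.0
```

>>> move_arm(
  targets=[
    [[0,0.0116,0.0633,0.0018,0],[0,-0.0087,0.0592,0,0],[0,-0.0087,0.0592,0,0],[0,-0.0087,0.0592,0,0],[0,-0.0087,0.0592,0,0]],
  ],
)

```text
time: 12.8
tool_pos: [0.4147, -0.047, 0.2061]
tool_rot: [-0.0, 0.995, 0.099, -0.0]
contact_force: [0.5, 1.3, -1.6]
gripper_width: 0.175
grasp_force: 60.0
```

>>> move_arm(
  targets=[
    [[0,-0.0087,0.0592,0,0],[0,-0.0087,0.0592,0,0],[0,-0.0087,0.0592,0,0],[0,-0.0087,0.0592,0,0],[0,-0.0087,0.0592,0,0]],
  ],
)

```text
time: 13.22
tool_pos: [0.4241, -0.2262, 0.2059]
tool_rot: [-0.0, 0.995, 0.099, -0.0]
contact_force: [1.4, 0.1, -1.5]
gripper_width: 0.177
grasp_force: 60.0
```

>>> move_arm(
  targets=[
    [[0,-0.0087,0.0592,0,0],[0,-0.0087,0.0592,0,0],[0,-0.0087,0.0592,0,0],[0,0,0,0,0],[0,0,0,0,0]],
  ],
)

```text
time: 13.63
tool_pos: [0.4298, -0.3332, 0.2055]
tool_rot: [-0.001, 0.995, 0.098, -0.001]
contact_force: [-1.1, 1.2, -0.9]
gripper_width: 0.174
grasp_force: 60.2
```

```bash
python3 - <<'E'
from p import *
plan((.431,-.33,.13,11.4,.03),(.431,-.33,.108,11.4,.008))
i=grab_frame('top')[:,:,::-1]; cv2.imwrite('pics/a8_raw.png',i)
b=cv2.cvtColor(np.ascontiguousarray(i),cv2.COLOR_BGR2HSV).astype(int)
m=((b[...,0]<6)|(b[...,0]>174))&(b[...,1]>180)&(b[...,2]>80); m[:200]=0;m[285:]=0;m[:,205:]=0
ys,xs=np.nonzero(m); print(len(xs),pl('top',(xs.mean(),ys.mean()),.027))
E
```

```text
at [ 0.4298 -0.3332  0.2055] yaw 11.23 w 0.174 F [-1.1  1.2 -0.9] gf 60.2 t 13.6 tilt 0.15 j6 0.58
  turn 1 x -0.028
   3 x [ 0.001  -0.0016  0.042 ] turn 0.0
   3 x [0.     0.     0.0122] turn -0.0
1173 [0.42912683 0.33602673 0.027     ]
```

>>> move_arm(
  targets=[
    [[0,0.001,-0.0016,0.042,0],[0,0,0,0.042,0],[0,0,0,0.042,0],[0,0,0,0,0],[0,0,0,0.012,0]],
  ],
)

```text
time: 14.1
tool_pos: [0.4308, -0.3295, 0.1238]
tool_rot: [-0.001, 0.995, 0.1, -0.0]
contact_force: [-0.6, -0.1, -1.1]
gripper_width: 0.173
grasp_force: 60.2
```

>>> move_arm(
  targets=[
    [[0,0,0,0.012,0],[0,0,0,0.011,0],[0,0,0,0.008,0],[0,0,0,0,0],[0,0,0,0,0]],
  ],
)

```text
time: 14.52
tool_pos: [0.4309, -0.331, 0.1057]
tool_rot: [0.0, 0.995, 0.099, 0.0]
contact_force: [0.1, 0.3, -0.7]
gripper_width: 0.174
grasp_force: 60.2
```

>>> move_arm(
  targets=[
    [[0,0,0,0.0015,0],[0,0,0,0,0],[60,0,0,0,0],[60,0,0,0,0],[60,0,0,0,0]],
  ],
)

```text
time: 14.93
tool_pos: [0.4311, -0.3313, 0.1052]
tool_rot: [0.0, 0.995, 0.099, 0.0]
contact_force: [0.3, -0.6, 0.5]
gripper_width: 0.585
grasp_force: 0.0
```

>>> move_arm(
  targets=[
    [[60,0,0,0,0],[60,0,0,-0.02,0],[60,0,0,-0.05,0],[60,0,0,-0.06,0],[60,0,0,-0.02,0]],
  ],
)

```text
time: 15.35
tool_pos: [0.4327, -0.3327, 0.2013]
tool_rot: [0.003, 0.995, 0.099, 0.003]
contact_force: [0.5, -1.1, 0.9]
gripper_width: 0.599
grasp_force: 0.0
```

```bash
cat >> p.py <<'E'
def caps(n='top',name=None):
    i=np.ascontiguousarray(grab_frame(n)[:,:,::-1])
    if name: cv2.imwrite(f'pics/{name}_raw.png',i)
    h=cv2.cvtColor(i,cv2.COLOR_BGR2HSV).astype(int); m=((h[...,1]<90)&(h[...,2]>90)).astype(np.uint8)
    k,l,st,c=cv2.connectedComponentsWithStats(m)
    for a in range(1,k):
        w=pl(n,c[a],.026 if n=='scene' else .03)
        if 40<st[a,4]<140 and max(st[a,2:4])<16 and .33<w[0]<.56 and -.3<w[1]<.22: print('cap',n,np.round(w,4),st[a,2:])
    return i
E
python3 - <<'E'
from p import *
i=caps('top','a9'); j=caps('scene','a9s')
plan((.440,-.142,.13,12.2),(.440,-.142,.030,12.2,.03))
cv2.imwrite('pics/a9c.png',np.hstack([cv2.resize(i[215:275,340:390],None,fx=8,fy=8,interpolation=2),cv2.resize(j[115:175,120:170],None,fx=8,fy=8,interpolation=2)]))
E
```

```text
cap top [0.4297 0.1195 0.03  ] [11 11 85]
cap top [ 0.4405 -0.142   0.03  ] [11 10 93]
cap top [0.4302 0.043  0.03  ] [10 10 85]
cap top [ 0.4231 -0.0507  0.03  ] [11 10 92]
cap scene [ 0.4259 -0.0494  0.026 ] [11 10 85]
cap scene [0.4341 0.1203 0.026 ] [10 10 79]
cap scene [ 0.4513 -0.1403  0.026 ] [ 11  14 106]
at [ 0.4326 -0.3327  0.1997] yaw 11.4 w 0.598 F [-0.1  1.1 -0. ] gf 0.0 t 15.4 tilt 0.51 j6 0.58
  turn 1 x -0.133
   6 x [ 0.0132 -0.0513  0.0194] turn 0.0
   4 x [0.     0.     0.0417] turn -0.0
```

View pics/a9c.png

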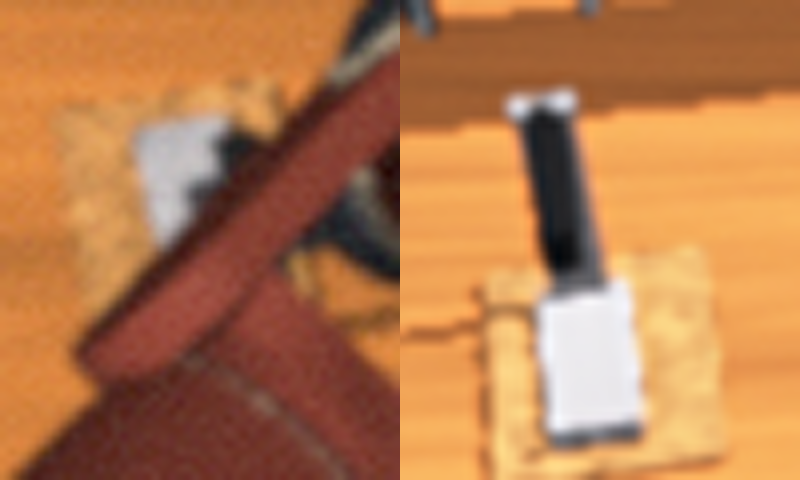

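>>> move_arm(
  targets=[
    [[60,0.0132,-0.0513,0.005,-0.133],[60,0.0132,-0.0513,0.02,0],[60,0.0132,-0.0513,0.02,0],[60,0.0132,-0.0513,0.02,0],[60,0.0132,-0.0513,0.025,0]],
  ],
)

```text
time: 15.87
tool_pos: [0.4368, -0.1705, 0.1391]
tool_rot: [-0.0, 0.994, 0.106, -0.0]
contact_force: [0.8, 0.2, 0.3]
gripper_width: 0.602
grasp_force: 0.0
```

>>> move_arm(
  targets=[
    [[60,0.0132,-0.0513,0.026,0],[60,0,0,0,0],[60,0,0,0,0],[60,0,0,0,0]],
  ],
)

```text
time: 16.2
tool_pos: [0.4384, -0.1405, 0.1245]
tool_rot: [-0.0, 0.994, 0.106, -0.0]
contact_force: [0.1, 0.2, 0.4]
gripper_width: 0.598
grasp_force: 0.0
```

```bash
python3 - <<'E'
from p import *
plan((.4405,-.142,.030,12.2,.028))
E
```

```text
at [ 0.4384 -0.1405  0.1245] yaw 12.22 w 0.598 F [0.1 0.2 0.4] gf 0.0 t 16.2 tilt 0.05 j6 0.89
   4 x [0.0007 0.0008 0.0394] turn 0.001
```

>>> move_arm(
  targets=[
    [[60,0.0007,0.0008,0.039,0],[60,0.0007,0.0008,0.039,0],[60,0.0007,0.0008,0.039,0],[60,0.0007,0.0008,0.038,0],[60,0,0,0,0]],
  ],
)

```text
time: 16.62
tool_pos: [0.4379, -0.1419, 0.0281]
tool_rot: [-0.002, 0.994, 0.105, -0.003]
contact_force: [-0.8, 1.4, -0.2]
gripper_width: 0.598
grasp_force: 0.0
```

>>> move_arm(
  targets=[
    [[0,0,0,0,0],[0,0,0,0,0],[0,0,0,0,0],[0,0,0,0,0],[0,0,0,0,0]],
  ],
)

```text
time: 17.03
tool_pos: [0.4417, -0.1425, 0.0334]
tool_rot: [0.001, 0.994, 0.106, 0.001]
contact_force: [-0.5, -0.4, 2.2]
gripper_width: 0.349
grasp_force: 59.5
```

>>> move_arm(
  targets=[
    [[0,0,0,-0.04,0],[0,0,0,-0.06,0],[0,0,0,-0.06,0],[0,0,0,-0.06,0],[0,0,0,-0.04,0]],
  ],
)

```text
time: 17.45
tool_pos: [0.4419, -0.1424, 0.1926]
tool_rot: [0.002, 0.994, 0.106, 0.002]
contact_force: [1.2, -0.8, 0.3]
gripper_width: 0.35
grasp_force: 59.5
```

```bash
python3 - <<'E'
from p import *
# pot centre & slot direction, from the clean pictures
i=cv2.imread('pics/a8_raw.png'); h=cv2.cvtColor(i,cv2.COLOR_BGR2HSV).astype(int)
H,S,V=h[...,0],h[...,1],h[...,2]
def bl(m,box,z,tag,mn=4):
    x0,y0,x1,y1=box; w=np.zeros(m.shape,np.uint8); w[y0:y1,x0:x1]=m[y0:y1,x0:x1]
    n,l,st,c=cv2.connectedComponentsWithStats(w)
    for k in range(1,n):
        if st[k,4]>=mn: print(tag,st[k,4],np.round(c[k],1),np.round(pl('top',c[k],z)*1000,1))
red=((H<5)|(H>174))&(S>170)&(V>100)
bl(red,(228,145,298,212),.1,'red')
bl((H>45)&(H<80)&(S>90),(228,145,298,212),.1,'green')
bl((H>8)&(H<20)&(S>190)&(V>180),(235,152,290,208),.092,'orange',20)
a=np.radians(12.5); C=np.array([.622,.0085]); u=np.array([np.cos(a),np.sin(a)])
p=C-.02*u; plan((*p,.2,12.2),(*p,.12,12.2,.03))
cv2.imwrite('pics/pot.png',cv2.resize(i[140:220,220:305],None,fx=7,fy=7,interpolation=2))
E
```

```text
red 33 [291.9 145.9] [729.6 -87.5 100. ]
red 20 [256.2 156.8] [692.1  23.9 100. ]
red 27 [266.3 200.9] [553.4  -9.6 100. ]
green 5 [281.4 169.4] [653.3 -55.2 100. ]
green 6 [240.5 186.5] [596.8  70.5 100. ]
orange 170 [263.1 176.1] [632.6   1.2  92. ]
at [ 0.4419 -0.1424  0.1926] yaw 12.21 w 0.35 F [ 1.2 -0.8  0.3] gf 59.5 t 17.4 tilt 0.34 j6 0.89
   6 x [ 0.0522 -0.0303 -0.002 ] turn 0.0
   3 x [0.     0.     0.0444] turn -0.0
```

View pics/pot.png

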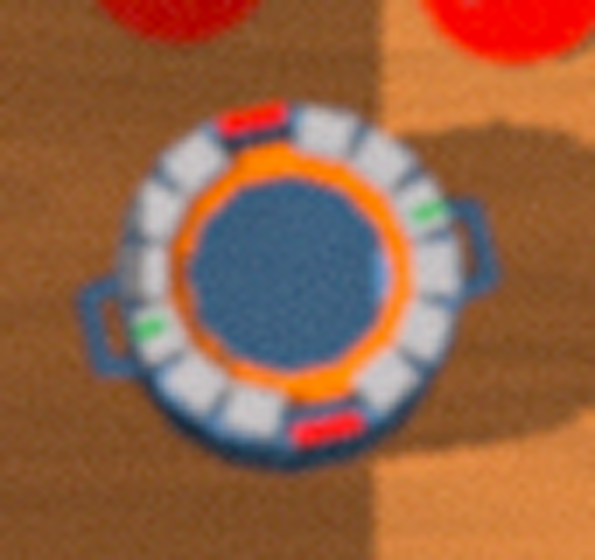

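>>> move_arm(
  targets=[
    [[0,0.0522,-0.0303,-0.004,0],[0,0.0522,-0.0303,-0.004,0],[0,0.0522,-0.0303,-0.002,0],[0,0.0522,-0.0303,0,0],[0,0.0522,-0.0303,0,0]],
  ],
)

```text
time: 17.87
tool_pos: [0.5759, -0.0185, 0.1949]
tool_rot: [0.0, 0.994, 0.106, 0.001]
contact_force: [0.3, -1.0, 0.2]
gripper_width: 0.353
grasp_force: 59.5
```

>>> move_arm(
  targets=[
    [[0,0.0522,-0.0303,0,0],[0,0,0,0,0],[0,0,0,0.044,0],[0,0,0,0.044,0],[0,0,0,0.044,0]],
  ],
)

```text
time: 18.28
tool_pos: [0.602, 0.0047, 0.115]
tool_rot: [0.0, 0.994, 0.107, 0.001]
contact_force: [-0.7, 0.9, -1.4]
gripper_width: 0.352
grasp_force: 59.5
```

>>> move_arm(
  targets=[
    [[0,0,0,0,0],[0,0,0,0,0],[60,0,0,0,0],[60,0,0,0,0],[60,0,0,0,0]],
  ],
)

```text
time: 18.7
tool_pos: [0.6029, 0.0041, 0.1176]
tool_rot: [0.0, 0.994, 0.106, 0.002]
contact_force: [0.0, 0.1, -0.1]
gripper_width: 0.6
grasp_force: 0.0
```

>>> move_arm(
  targets=[
    [[60,0,0,-0.05,0],[60,0,0,-0.05,0],[60,0,0,-0.01,0],[60,0,0,0,0]],
  ],
)

```text
time: 19.03
tool_pos: [0.6041, 0.0041, 0.1862]
tool_rot: [0.001, 0.994, 0.106, 0.005]
contact_force: [0.8, 0.2, 0.3]
gripper_width: 0.601
grasp_force: 0.0
```

```bash
python3 - <<'E'
from p import *
caps('top');caps('scene')
p=(.4231,-.0507); plan((*p,.13,12.2),(*p,.030,12.2,.028))
E
```

```text
cap top [0.4294 0.1194 0.03  ] [11 11 87]
cap top [ 0.4226 -0.0518  0.03  ] [10 10 88]
cap scene [ 0.4267 -0.0495  0.026 ] [11 10 82]
cap scene [0.4343 0.1201 0.026 ] [10 10 78]
at [0.6016 0.0044 0.1813] yaw 12.19 w 0.598 F [ 0.   0.1 -0.5] gf 0.0 t 19.1 tilt 0.07 j6 1.24
   5 x [-0.062   0.0054  0.0171] turn -0.0
   4 x [0.     0.     0.0417] turn -0.0
```

>>> move_arm(
  targets=[
    [[60,-0.062,0.0054,0,0],[60,-0.062,0.0054,0,0],[60,-0.062,0.0054,0.02,0],[60,-0.062,0.0054,0.02,0],[60,-0.062,0.0054,0.026,0]],
  ],
)

```text
time: 19.55
tool_pos: [0.4209, -0.0507, 0.1394]
tool_rot: [-0.0, 0.994, 0.107, -0.001]
contact_force: [-0.3, -0.3, 0.1]
gripper_width: 0.6
grasp_force: 0.0
```

>>> move_arm(
  targets=[
    [[60,0,0,0.02,0],[60,0,0,0,0],[60,0,0,0,0]],
  ],
)

```text
time: 19.8
tool_pos: [0.422, -0.0505, 0.1277]
tool_rot: [-0.001, 0.994, 0.106, -0.001]
contact_force: [0.1, 0.7, 0.1]
gripper_width: 0.597
grasp_force: 0.0
```

```bash
python3 - <<'E'
from p import *
p=(.4231,-.0507); plan((*p,.031,12.2,.028))
E
```

```text
at [ 0.422  -0.0505  0.1277] yaw 12.17 w 0.597 F [0.1 0.7 0.1] gf 0.0 t 19.8 tilt 0.15 j6 1.06
   4 x [0.0004 0.0002 0.0403] turn -0.001
```

>>> move_arm(
  targets=[
    [[60,0.0004,0,0.04,0],[60,0.0004,0,0.04,0],[60,0.0004,0,0.04,0],[60,0.0004,0,0.038,0],[60,0,0,0,0]],
  ],
)

```text
time: 20.22
tool_pos: [0.4222, -0.0496, 0.0309]
tool_rot: [-0.002, 0.994, 0.107, -0.004]
contact_force: [-1.0, 0.9, -0.3]
gripper_width: 0.598
grasp_force: 0.0
```

>>> move_arm(
  targets=[
    [[0,0,0,0,0],[0,0,0,0,0],[0,0,0,0,0],[0,0,0,0,0],[0,0,0,0,0]],
  ],
)

```text
time: 20.63
tool_pos: [0.4253, -0.0509, 0.036]
tool_rot: [0.001, 0.994, 0.106, 0.002]
contact_force: [1.3, -0.8, 2.9]
gripper_width: 0.35
grasp_force: 59.5
```

>>> move_arm(
  targets=[
    [[0,0,0,-0.04,0],[0,0,0,-0.06,0],[0,0,0,-0.06,0],[0,0,0,-0.06,0],[0,0,0,-0.05,0]],
  ],
)

```text
time: 21.05
tool_pos: [0.4243, -0.0506, 0.1998]
tool_rot: [0.001, 0.994, 0.106, 0.002]
contact_force: [0.8, 0.4, 0.3]
gripper_width: 0.348
grasp_force: 59.4
```

>>> move_arm(
  targets=[
    [[0,0.0636,-0.0041,0,0],[0,0.0636,-0.0041,0,0],[0,0.0636,-0.0041,0,0],[0,0.0636,-0.0041,0,0],[0,0.0636,-0.0041,0,0]],
  ],
)

```text
time: 21.47
tool_pos: [0.6095, 0.0025, 0.197]
tool_rot: [0.0, 0.994, 0.106, 0.001]
contact_force: [0.0, -0.5, -0.3]
gripper_width: 0.347
grasp_force: 59.4
```

>>> move_arm(
  targets=[
    [[0,0.0636,-0.0041,0,0],[0,0,0,0,0],[0,0,0,0,0]],
  ],
)

```text
time: 21.72
tool_pos: [0.6456, 0.0128, 0.1953]
tool_rot: [-0.0, 0.994, 0.107, -0.001]
contact_force: [-0.2, -0.3, -0.6]
gripper_width: 0.348
grasp_force: 59.4
```

```bash
python3 - <<'E'
from p import *
plan((.643,.012,.119,12.2,.028))
E
```

```text
at [0.6456 0.0128 0.1953] yaw 12.26 w 0.348 F [-0.2 -0.3 -0.6] gf 59.4 t 21.7 tilt 0.11 j6 1.26
  turn 1 x 0.01
   3 x [-0.0015  0.0002  0.0424] turn 0.0
```

>>> move_arm(
  targets=[
    [[0,-0.0015,0,0.0424,0],[0,-0.0015,0,0.0424,0],[0,-0.0015,0,0.0424,0],[0,0,0,0,0],[60,0,0,0,0]],
  ],
)

```text
time: 22.13
tool_pos: [0.6401, 0.0115, 0.1192]
tool_rot: [-0.0, 0.994, 0.106, -0.002]
contact_force: [0.1, -0.3, 0.4]
gripper_width: 0.475
grasp_force: 0.0
```

>>> move_arm(
  targets=[
    [[60,0,0,0,0],[60,0,0,0,0],[60,0,0,-0.05,0],[60,0,0,-0.06,0],[60,0,0,0,0]],
  ],
)

```text
time: 22.55
tool_pos: [0.6469, 0.0112, 0.1975]
tool_rot: [0.002, 0.994, 0.106, 0.008]
contact_force: [1.6, -0.3, 2.5]
gripper_width: 0.602
grasp_force: 0.0
```

>>> move_arm(
  targets=[
    [[60,-0.056,-0.0209,0,0],[60,-0.056,-0.0209,0,0],[60,-0.056,-0.0209,0,0],[60,-0.056,-0.0209,0.02,0],[60,-0.056,-0.0209,0.02,0]],
  ],
)

```text
time: 22.97
tool_pos: [0.4649, 0.0375, 0.1649]
tool_rot: [0.001, 0.994, 0.106, 0.003]
contact_force: [-0.6, 0.9, 0.4]
gripper_width: 0.598
grasp_force: 0.0
```

>>> move_arm(
  targets=[
    [[60,-0.056,-0.0209,0.02,0],[60,0,0,0,0],[60,0,0,0,0]],
  ],
)

```text
time: 23.22
tool_pos: [0.4274, 0.043, 0.1499]
tool_rot: [0.0, 0.994, 0.106, 0.001]
contact_force: [-0.4, -0.2, 0.8]
gripper_width: 0.603
grasp_force: 0.0
```

```bash
python3 - <<'E'
from p import *
i=caps('top');j=caps('scene')
p=(.4302,.043); plan((*p,.031,12.2,.028))
cv2.imwrite('pics/b1.png',np.hstack([cv2.resize(i[140:260,200:300],None,fx=4,fy=4,interpolation=2),cv2.resize(j[100:220,210:310],None,fx=4,fy=4,interpolation=2)]))
E
```

```text
cap scene [0.4341 0.1203 0.026 ] [10 10 79]
at [0.4309 0.0425 0.1527] yaw 12.2 w 0.6 F [ 0.8 -0.6  0.4] gf 0.0 t 23.3 tilt 0.32 j6 1.28
   5 x [-0.0002 -0.0002  0.0406] turn -0.0
```

View pics/b1.png

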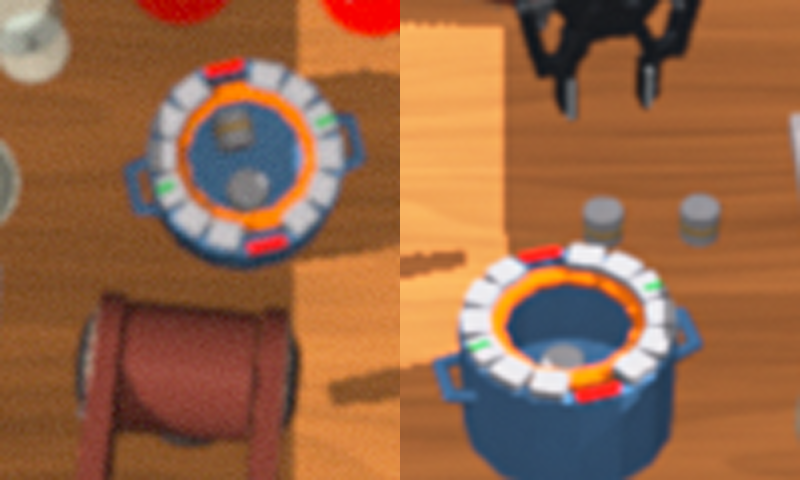

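>>> move_arm(
  targets=[
    [[60,0,0,0.041,0],[60,0,0,0.041,0],[60,0,0,0.041,0],[60,0,0,0.041,0],[60,0,0,0.037,0]],
  ],
)

```text
time: 23.73
tool_pos: [0.4323, 0.0422, 0.0304]
tool_rot: [0.0, 0.994, 0.106, 0.002]
contact_force: [-0.2, -0.4, -0.0]
gripper_width: 0.599
grasp_force: 0.0
```

>>> move_arm(
  targets=[
    [[60,0,0,0,0],[0,0,0,0,0],[0,0,0,0,0],[0,0,0,0,0],[0,0,0,0,0]],
  ],
)

```text
time: 24.15
tool_pos: [0.4312, 0.0425, 0.0317]
tool_rot: [0.0, 0.994, 0.106, 0.002]
contact_force: [1.0, -0.8, 1.9]
gripper_width: 0.355
grasp_force: 59.6
```

>>> move_arm(
  targets=[
    [[0,0,0,0,0],[0,0,0,-0.06,0],[0,0,0,-0.06,0],[0,0,0,-0.06,0],[0,0,0,-0.06,0]],
  ],
)

```text
time: 24.57
tool_pos: [0.4284, 0.0428, 0.1752]
tool_rot: [0.0, 0.994, 0.106, 0.0]
contact_force: [-0.0, 0.4, 0.1]
gripper_width: 0.353
grasp_force: 59.5
```

>>> move_arm(
  targets=[
    [[0,0,0,-0.03,0],[0,0.0604,0.0192,0,0],[0,0.0604,0.0192,0,0],[0,0.0604,0.0192,0,0],[0,0.0604,0.0192,0,0]],
  ],
)

```text
time: 24.98
tool_pos: [0.582, 0.0282, 0.1922]
tool_rot: [0.0, 0.994, 0.106, 0.001]
contact_force: [0.0, -0.0, -0.1]
gripper_width: 0.349
grasp_force: 59.5
```

>>> move_arm(
  targets=[
    [[0,0.0604,0.0192,0,0],[0,0,0,0,0],[0,0,0,0,0]],
  ],
)

```text
time: 25.23
tool_pos: [0.6191, 0.0244, 0.1902]
tool_rot: [-0.0, 0.994, 0.106, -0.001]
contact_force: [-0.2, 0.4, -0.9]
gripper_width: 0.354
grasp_force: 59.5
```

```bash
python3 - <<'E'
from p import *
plan((.6198,.025,.13,12.2,.028))
E
```

```text
at [0.6191 0.0244 0.1902] yaw 12.18 w 0.354 F [-0.2  0.4 -0.9] gf 59.5 t 25.2 tilt 0.15 j6 1.28
   3 x [ 0.0004 -0.0002  0.0334] turn -0.001
```

>>> move_arm(
  targets=[
    [[0,0,0,0.0334,0],[0,0,0,0.0334,0],[0,0,0,0.0334,0],[0,0,0,0,0],[60,0,0,0,0]],
  ],
)

```text
time: 25.65
tool_pos: [0.6165, 0.0249, 0.1308]
tool_rot: [-0.0, 0.994, 0.106, -0.001]
contact_force: [0.1, 0.1, 0.4]
gripper_width: 0.478
grasp_force: 0.0
```

>>> move_arm(
  targets=[
    [[60,0,0,0,0],[60,0,0,0,0],[60,0,0,-0.05,0],[60,0,0,-0.05,0],[60,0,0,0,0]],
  ],
)

```text
time: 26.07
tool_pos: [0.6225, 0.0244, 0.201]
tool_rot: [0.001, 0.994, 0.106, 0.007]
contact_force: [1.0, -0.5, 1.1]
gripper_width: 0.599
grasp_force: 0.0
```

>>> move_arm(
  targets=[
    [[60,-0.046,-0.037,0,0],[60,-0.046,-0.037,0,0],[60,-0.046,-0.037,0,0],[60,-0.046,-0.037,0.02,0],[60,-0.046,-0.037,0.02,0]],
  ],
)

```text
time: 26.48
tool_pos: [0.4601, 0.1046, 0.1698]
tool_rot: [0.0, 0.994, 0.106, 0.003]
contact_force: [-0.5, 0.9, 0.3]
gripper_width: 0.6
grasp_force: 0.0
```

>>> move_arm(
  targets=[
    [[60,-0.046,-0.037,0.02,0],[60,0,0,0,0],[60,0,0,0,0]],
  ],
)

```text
time: 26.73
tool_pos: [0.427, 0.1205, 0.1554]
tool_rot: [0.0, 0.994, 0.107, 0.001]
contact_force: [0.6, -0.0, 0.5]
gripper_width: 0.601
grasp_force: 0.0
```

```bash
python3 - <<'E'
from p import *
i=caps('top','b2');j=caps('scene','b2s')
p=(.4297,.1195); plan((*p,.031,12.2,.028))
E
```

```text
cap scene [0.4341 0.1203 0.026 ] [10 10 79]
at [0.4299 0.1199 0.1575] yaw 12.21 w 0.602 F [ 0.1 -0.3  0. ] gf 0.0 t 26.8 tilt 0.26 j6 1.46
   5 x [-0.0001  0.0001  0.0422] turn 0.0
```

>>> move_arm(
  targets=[
    [[60,0,0,0.042,0],[60,0,0,0.042,0],[60,0,0,0.042,0],[60,0,0,0.042,0],[60,0,0,0.04,0]],
  ],
)

```text
time: 27.25
tool_pos: [0.4312, 0.1194, 0.0312]
tool_rot: [0.0, 0.994, 0.106, 0.002]
contact_force: [-0.4, 0.4, -2.0]
gripper_width: 0.599
grasp_force: 0.0
```

>>> move_arm(
  targets=[
    [[60,0,0,0,0],[0,0,0,0,0],[0,0,0,0,0],[0,0,0,0,0],[0,0,0,0,0]],
  ],
)

```text
time: 27.67
tool_pos: [0.4301, 0.1199, 0.0326]
tool_rot: [0.0, 0.994, 0.106, 0.002]
contact_force: [1.2, -0.2, -0.2]
gripper_width: 0.352
grasp_force: 59.3
```

>>> move_arm(
  targets=[
    [[0,0,0,0,0],[0,0,0,-0.06,0],[0,0,0,-0.06,0],[0,0,0,-0.06,0],[0,0,0,-0.06,0]],
  ],
)

```text
time: 28.08
tool_pos: [0.4279, 0.1199, 0.1765]
tool_rot: [-0.0, 0.994, 0.106, 0.0]
contact_force: [0.6, 0.6, -1.0]
gripper_width: 0.354
grasp_force: 59.5
```

>>> move_arm(
  targets=[
    [[0,0,0,-0.03,0],[0,0.0461,0.0468,0,0],[0,0.0461,0.0468,0,0],[0,0.0461,0.0468,0,0],[0,0.0461,0.0468,0,0]],
  ],
)

```text
time: 28.5
tool_pos: [0.5616, 0.0325, 0.1935]
tool_rot: [0.0, 0.994, 0.106, 0.001]
contact_force: [0.7, -0.3, -0.0]
gripper_width: 0.352
grasp_force: 59.6
```

>>> move_arm(
  targets=[
    [[0,0.0461,0.0468,0,0],[0,0.0461,0.0468,0,0],[0,0,0,0,0],[0,0,0,0,0]],
  ],
)

```text
time: 28.83
tool_pos: [0.627, -0.0109, 0.1919]
tool_rot: [-0.0, 0.994, 0.105, -0.001]
contact_force: [0.0, 0.1, -1.7]
gripper_width: 0.352
grasp_force: 59.6
```

```bash
python3 - <<'E'
from p import *
plan((.6273,-.010,.13,12.2,.028))
E
```

```text
at [ 0.627  -0.0109  0.1919] yaw 12.09 w 0.352 F [ 0.   0.1 -1.7] gf 59.6 t 28.8 tilt 0.07 j6 1.22
   3 x [ 0.0003 -0.0005  0.0344] turn -0.006
```

>>> move_arm(
  targets=[
    [[0,0,0,0.0344,0],[0,0,0,0.0344,0],[0,0,0,0.034,0],[0,0,0,0,0],[60,0,0,0,0]],
  ],
)

```text
time: 29.25
tool_pos: [0.6245, -0.0088, 0.1301]
tool_rot: [-0.0, 0.994, 0.107, -0.001]
contact_force: [1.4, -0.1, 0.2]
gripper_width: 0.475
grasp_force: 0.0
```

>>> move_arm(
  targets=[
    [[60,0,0,0,0],[60,0,0,0,0],[60,0,0,-0.06,0],[60,0,0,-0.06,0],[60,0,0,-0.03,0]],
  ],
)

```text
time: 29.67
tool_pos: [0.6283, -0.0099, 0.2279]
tool_rot: [0.001, 0.994, 0.106, 0.004]
contact_force: [1.2, -0.6, 1.8]
gripper_width: 0.6
grasp_force: 0.0
```

>>> move_arm(
  targets=[
    [[60,-0.0215,0.0598,0,0],[60,-0.0215,0.0598,0,0],[60,-0.0215,0.0598,0,0],[60,-0.0215,0.0598,0,0],[60,0,0,0,0]],
  ],
)

```text
time: 30.08
tool_pos: [0.6057, -0.1669, 0.2234]
tool_rot: [0.002, 0.995, 0.103, 0.001]
contact_force: [-0.3, 0.9, -0.7]
gripper_width: 0.599
grasp_force: 0.0
```

```bash
python3 - <<'E'
from p import *
i=shot('top','b3');j=shot('scene','b3s')
print('glass foot',pl('scene',(171.7,237),0))
plan((.5965,-.2365,.2,29.3))
cv2.imwrite('pics/b3.png',np.hstack([cv2.resize(i[140:220,220:300],None,fx=5,fy=5,interpolation=2),cv2.resize(j[150:230,210:290],None,fx=5,fy=5,interpolation=2)]))
E
```

```text
glass foot [ 0.74491357 -0.21398295  0.        ]
at [ 0.6063 -0.1624  0.2228] yaw 12.04 w 0.6 F [ 0.   0.5 -0.1] gf 0.0 t 30.2 tilt 0.16 j6 0.98
  turn 4 x -0.719
   3 x [-0.0249  0.0333  0.0126] turn 0.0
```

View pics/b3.png

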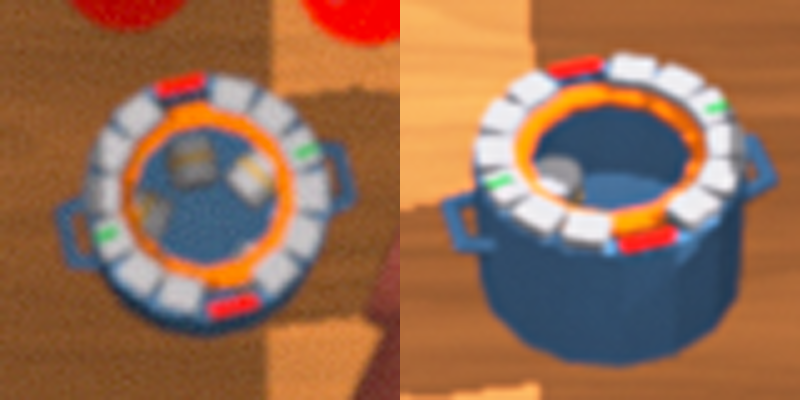

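```bash
python3 - <<'E'
from p import *
i=cv2.imread('pics/top0.png'); h=cv2.cvtColor(i,cv2.COLOR_BGR2HSV).astype(int)
S,V=h[...,1],h[...,2]
m=np.zeros(S.shape,np.uint8); m[172:215,315:360]=((S<75)&(V>130))[172:215,315:360]
m=cv2.morphologyEx(m,cv2.MORPH_CLOSE,np.ones((9,9)))
c=max(cv2.findContours(m,0,1)[0],key=cv2.contourArea)[:,0]
P=np.array([pl('top',p,.024)[:2] for p in c])*1000; C0=np.array([597,-237.])
for it in range(4):
    d=P-C0; a=np.degrees(np.arctan2(d[:,1],d[:,0])); k=(abs((a-29+90)%180-90)>22)
    # use side facing away from the camera's lower edge too
    Q=P[k]; x=np.linalg.lstsq(np.c_[2*Q,np.ones(len(Q))],(Q**2).sum(1),rcond=None)[0]; C0=x[:2]
print(C0,np.sqrt(x[2]+C0@C0),k.sum())
d=P-C0; print('lug tips',[ (np.round(P[k],1)) for k in (np.argmax(d@[.875,.485]),np.argmin(d@[.875,.485]))])
plan((.597,-.2365,.12,29,.03))
E
```

```text
[ 596.5165433  -235.09780257] 50.50462059057355 68
lug tips [array([ 644.8, -198.9]), array([ 544. , -265.7])]
at [ 0.6063 -0.1624  0.2228] yaw 12.04 w 0.6 F [ 0.   0.5 -0.1] gf 0.0 t 30.2 tilt 0.16 j6 0.98
  turn 4 x -0.707
   5 x [-0.0147  0.0201  0.0343] turn 0.0
```

>>> move_arm(
  targets=[
    [[60,0,0,0,-0.707],[60,0,0,0,-0.707],[60,0,0,0,-0.707],[60,0,0,0,-0.707],[60,-0.0147,0.0201,0.0343,0]],
  ],
)

```text
time: 30.6
tool_pos: [0.6076, -0.1735, 0.2064]
tool_rot: [0.002, 0.967, 0.255, 0.005]
contact_force: [1.2, -0.8, 0.8]
gripper_width: 0.597
grasp_force: 0.0
```

>>> move_arm(
  targets=[
    [[60,-0.0147,0.0201,0.0343,0],[60,-0.0147,0.0201,0.0343,0],[60,-0.0147,0.0201,0.0343,0],[60,-0.0147,0.0201,0.0343,0],[60,0,0,0,0]],
  ],
)

```text
time: 31.02
tool_pos: [0.5947, -0.2344, 0.1137]
tool_rot: [-0.002, 0.968, 0.252, -0.003]
contact_force: [-1.3, -0.7, -0.9]
gripper_width: 0.598
grasp_force: 0.0
```

```bash
python3 - <<'E'
from p import *
plan((.597,-.236,.054,29.1,.03))
E
```

```text
at [ 0.5947 -0.2344  0.1137] yaw 29.15 w 0.598 F [-1.3 -0.7 -0.9] gf 0.0 t 31.0 tilt 0.38 j6 0.57
  turn 1 x 0.008
   2 x [0.001  0.0021 0.0497] turn 0.0
```

>>> move_arm(
  targets=[
    [[60,0.001,0.002,0.03,0],[60,0.001,0.002,0.03,0],[60,0,0,0.02,0],[60,0,0,0.012,0],[60,0,0,0.005,0]],
  ],
)

```text
time: 31.43
tool_pos: [0.599, -0.2353, 0.0591]
tool_rot: [-0.001, 0.968, 0.252, -0.0]
contact_force: [-0.5, -0.5, -0.4]
gripper_width: 0.599
grasp_force: 0.0
```

>>> move_arm(
  targets=[
    [[60,0,0,0,0],[0,0,0,0,0],[0,0,0,0,0],[0,0,0,0,0],[0,0,0,0,0]],
  ],
)

```text
time: 31.85
tool_pos: [0.5999, -0.2371, 0.0611]
tool_rot: [0.001, 0.968, 0.252, 0.001]
contact_force: [0.6, -0.2, 4.8]
gripper_width: 0.149
grasp_force: 62.6
```

>>> move_arm(
  targets=[
    [[0,0,0,0,0],[0,0,0,0,0],[0,0,0,0,0],[0,0,0,0,0],[0,0,0,0,0]],
  ],
)

```text
time: 32.27
tool_pos: [0.5999, -0.237, 0.0611]
tool_rot: [0.001, 0.968, 0.252, 0.001]
contact_force: [-1.2, 0.1, 5.9]
gripper_width: 0.145
grasp_force: 62.5
```

```bash
python3 - <<'E'
from p import *
plan((.597,-.236,.20,29.1),(.6235,.0075,.2,13.8))
E
```

```text
at [ 0.5999 -0.237   0.0611] yaw 29.16 w 0.145 F [-1.2  0.1  5.9] gf 62.5 t 32.3 tilt 0.12 j6 0.57
  turn 1 x 0.01
   4 x [-0.0009 -0.001  -0.0579] turn 0.0
  turn 3 x 0.85
   7 x [ 0.02   -0.0548 -0.    ] turn 0.0
```

>>> move_arm(
  targets=[
    [[0,0,0,-0.03,0],[0,0,0,-0.06,0],[0,0,0,-0.06,0],[0,0,0,-0.06,0],[0,0,0,-0.03,0]],
  ],
)

```text
time: 32.68
tool_pos: [0.6002, -0.2372, 0.2082]
tool_rot: [0.002, 0.968, 0.252, 0.002]
contact_force: [1.9, -1.1, -1.5]
gripper_width: 0.15
grasp_force: 61.5
```

>>> move_arm(
  targets=[
    [[0,0,0,0,0.85],[0,0,0,0,0.85],[0,0,0,0,0.85],[0,0.02,-0.0548,0,0],[0,0.02,-0.0548,0,0]],
  ],
)

```text
time: 33.1
tool_pos: [0.6057, -0.1674, 0.2023]
tool_rot: [-0.001, 0.993, 0.119, -0.001]
contact_force: [1.5, 1.7, -1.8]
gripper_width: 0.15
grasp_force: 61.4
```

>>> move_arm(
  targets=[
    [[0,0.02,-0.0548,0,0],[0,0.02,-0.0548,0,0],[0,0.02,-0.0548,0,0],[0,0.02,-0.0548,0,0],[0,0.02,-0.0548,0,0]],
  ],
)

```text
time: 33.52
tool_pos: [0.6246, 0.0087, 0.2023]
tool_rot: [-0.0, 0.993, 0.121, -0.001]
contact_force: [1.0, -0.4, -1.5]
gripper_width: 0.15
grasp_force: 61.4
```

>>> move_arm(
  targets=[
    [[0,0,0,0,0],[0,0,0,0,0],[0,0,0,0,0]],
  ],
)

```text
time: 33.77
tool_pos: [0.6249, 0.0068, 0.2027]
tool_rot: [0.0, 0.993, 0.121, -0.001]
contact_force: [-0.1, -0.2, -2.1]
gripper_width: 0.147
grasp_force: 61.4
```

```bash
python3 - <<'E'
from p import *
plan((.6255,.0080,.190,13.8))
j=shot('scene','d1')
h=cv2.cvtColor(j,cv2.COLOR_BGR2HSV).astype(int);H,S,V=h[...,0],h[...,1],h[...,2]
_,p,a,_=pose(); zt=p[2]-.0611+.024
x,y=proj('scene',[p[0],p[1],zt])[0].astype(int); print('exp px',x,y)
m=np.zeros(S.shape,np.uint8); m[y-40:y+45,x-50:x+50]=((S<60)&(V>140))[y-40:y+45,x-50:x+50]
k,l,st,c=cv2.connectedComponentsWithStats(m)
for q in range(1,k):
    if st[q,4]>60: print(st[q],c[q])
red=((H<8)|(H>172))&(S>80)&(V>100)
r=np.zeros(S.shape,np.uint8); r[y-40:y+60,x-50:x+50]=red[y-40:y+60,x-50:x+50]
k,l,st,c=cv2.connectedComponentsWithStats(r)
for q in range(1,k):
    if st[q,4]>2: print('red',st[q],c[q],np.round(pl('scene',c[q],zt)*1000,1),np.round(pl('scene',c[q],.1)*1000,1))
E
```

```text
at [0.6249 0.0068 0.2027] yaw 13.89 w 0.147 F [-0.1 -0.2 -2.1] gf 61.4 t 33.8 tilt 0.11 j6 1.22
  turn 1 x 0.015
   1 x [ 0.0014 -0.0016  0.0211] turn 0.0
exp px 250 160
[232 150  47  46 955] [255.78010471 169.09319372]
red [255 170   3   4   8] [256.   171.25] [667.2  18.7 165.7] [596.7  22.1 100. ]
red [260 188   4   3   4] [261.5  189.25] [734.1  29.7 165.7] [668.7  34.  100. ]
red [256 191   3   1   3] [257. 191.] [739.9  18.1 165.7] [675.   21.5 100. ]
red [253 195  12   6  42] [258.9047619  197.45238095] [762.4  21.9 165.7] [699.3  25.6 100. ]
red [278 196   1   5   5] [278. 198.] [765.9  68.9 165.7] [703.1  76.3 100. ]
```

>>> move_arm(
  targets=[
    [[0,0,-0.001,0.02,0.015],[0,0,0,0.02,0],[0,0,0,0.015,0],[0,0,0,0.01,0],[0,0,0,0,0]],
  ],
)

```text
time: 34.23
tool_pos: [0.6237, 0.0073, 0.1614]
tool_rot: [-0.001, 0.993, 0.12, -0.002]
contact_force: [0.0, -0.1, -1.7]
gripper_width: 0.151
grasp_force: 61.3
```

>>> move_arm(
  targets=[
    [[0,0,0,0.004,0],[0,0,0,0.004,0],[0,0,0,0.004,0],[0,0,0,0,0],[0,0,0,0,0]],
  ],
)

```text
time: 34.65
tool_pos: [0.6254, 0.0076, 0.1577]
tool_rot: [0.0, 0.993, 0.12, 0.0]
contact_force: [-0.2, -0.0, -2.0]
gripper_width: 0.152
grasp_force: 61.3
```

```bash
python3 - <<'E'
from p import *
plan((.6245,.0075,.144,13.8,.003)); print(state()['ft_torque'])
E
```

```text
at [0.6254 0.0076 0.1577] yaw 13.78 w 0.152 F [-0.2 -0.  -2. ] gf 61.3 t 34.6 tilt 0.02 j6 1.22
   5 x [-0.0003 -0.      0.0046] turn -0.001
[ 0.06344295  0.03151833 -0.0183517 ]
```

>>> move_arm(
  targets=[
    [[0,0,0,0.005,0],[0,0,0,0.005,0],[0,0,0,0.004,0],[0,0,0,0,0],[0,0,0,0,0]],
  ],
)

```text
time: 35.07
tool_pos: [0.6258, 0.0076, 0.15]
tool_rot: [0.0, 0.993, 0.12, 0.001]
contact_force: [0.3, 0.6, 2.1]
gripper_width: 0.148
grasp_force: 62.0
```

>>> move_arm(
  targets=[
    [[0,0,0,0.004,0],[0,0,0,0.004,0],[0,0,0,0.002,0],[0,0,0,0,0],[0,0,0,0,0]],
  ],
)

```text
time: 35.48
tool_pos: [0.6259, 0.0076, 0.1442]
tool_rot: [0.0, 0.993, 0.12, 0.001]
contact_force: [-0.6, 0.8, 6.6]
gripper_width: 0.147
grasp_force: 62.4
```

```bash
python3 - <<'E'
from p import *
plan((.6245,.0075,.144,13.8,.003)); print(state()['ft_torque'])
E
```

```text
at [0.6259 0.0076 0.1442] yaw 13.78 w 0.147 F [-0.6  0.8  6.6] gf 62.4 t 35.5 tilt 0.08 j6 1.22
   1 x [-0.0023 -0.0004  0.0003] turn -0.004
[ 0.04996426  0.23659961 -0.05442919]
```

>>> move_arm(
  targets=[
    [[0,-0.001,0,0,0.3],[0,0,0,0,0.5],[0,0,0,0,0.7],[0,0,0,0,0.7],[0,0,0,0,0.7]],
  ],
)

```text
time: 35.9
tool_pos: [0.6257, 0.0072, 0.1445]
tool_rot: [0.0, 0.999, -0.033, 0.001]
contact_force: [-0.6, -0.8, 5.1]
gripper_width: 0.147
grasp_force: 62.5
```

```bash
python3 - <<'E'
from p import *
plan((.6245,.0075,.144,-66,.003)); print(state()['ft_torque'])
E
```

```text
at [0.6257 0.0072 0.1445] yaw -3.8 w 0.147 F [-0.6 -0.8  5.1] gf 62.5 t 35.9 tilt 0.15 j6 1.53
  turn 12 x 0.864
   1 x [-0.0013  0.0016  0.0008] turn 0.0
[-0.0323217   0.12118475  0.1661413 ]
```

>>> move_arm(
  targets=[
    [[0,0,0,0,0.8],[0,0,0,0,0.8],[0,0,0,0,0.8],[0,0,0,0,0.8],[0,0,0,0,0.8]],
  ],
)

```text
time: 36.32
tool_pos: [0.6257, 0.0072, 0.1445]
tool_rot: [0.0, 0.971, -0.24, 0.001]
contact_force: [-0.6, 0.5, 5.7]
gripper_width: 0.15
grasp_force: 62.5
```

>>> move_arm(
  targets=[
    [[0,0,0,0,0.8],[0,0,0,0,0.8],[0,0,0,0,0.8],[0,0,0,0,0.8],[0,0,0,0,0.8]],
  ],
)

```text
time: 36.73
tool_pos: [0.6256, 0.0072, 0.1444]
tool_rot: [-0.0, 0.899, -0.437, 0.001]
contact_force: [0.3, -0.2, 5.6]
gripper_width: 0.145
grasp_force: 62.5
```

>>> move_arm(
  targets=[
    [[0,0,0,0,0.8],[0,0,0,0,0.8],[0,0,0,0,0.4],[0,0,0,0,0],[0,0,0,0,0]],
  ],
)

```text
time: 37.15
tool_pos: [0.6256, 0.0072, 0.1444]
tool_rot: [-0.0, 0.85, -0.527, 0.001]
contact_force: [0.8, -0.2, 5.8]
gripper_width: 0.146
grasp_force: 62.5
```

```bash
python3 - <<'E'
from p import *
plan((.6245,.0075,.144,-66,.003)); print(state()['ft_torque'])
E
```

```text
at [0.6256 0.0072 0.1444] yaw -63.64 w 0.146 F [ 0.8 -0.2  5.8] gf 62.5 t 37.1 tilt 0.13 j6 2.57
  turn 1 x 0.393
   1 x [-0.0011  0.0015  0.0007] turn 0.0
[-0.02254823  0.14620299 -0.08526358]
```

>>> move_arm(
  targets=[
    [[0,0,0,0,0.3],[0,0,0,0,0.3],[0,0,0,0,0.2],[0,0,0,0,0],[0,0,0,0,0]],
  ],
)

```text
time: 37.57
tool_pos: [0.624, 0.0068, 0.1442]
tool_rot: [0.002, 0.828, -0.561, -0.0]
contact_force: [-7.9, -2.9, 9.6]
gripper_width: 0.149
grasp_force: 63.9
```

```bash
python3 - <<'E'
from p import *
plan((.6245,.0075,.144,-66,.003)); print(state()['ft_torque'])
E
```

```text
at [0.624  0.0068 0.1442] yaw -68.26 w 0.149 F [-7.9 -2.9  9.6] gf 63.9 t 37.6 tilt 0.19 j6 2.66
   1 x [-0.0008 -0.0012  0.0004] turn -0.377
[-0.26094088  1.06421545  0.87000169]
```

>>> move_arm(
  targets=[
    [[0,0,0,0,-0.25],[0,0,0,-0.003,0],[0,0,0,0,0],[50,0,0,0,0],[50,0,0,0,0]],
  ],
)

```text
time: 37.98
tool_pos: [0.6246, 0.0075, 0.1441]
tool_rot: [-0.0, 0.834, -0.552, -0.0]
contact_force: [0.2, 0.5, -0.6]
gripper_width: 0.422
grasp_force: 0.0
```

>>> move_arm(
  targets=[
    [[50,0,0,0,0],[50,0,0,0,0],[50,0,0,-0.02,0],[50,0,0,-0.04,0],[50,0,0,-0.06,0]],
  ],
)

```text
time: 38.4
tool_pos: [0.6226, 0.0077, 0.214]
tool_rot: [0.002, 0.834, -0.551, -0.003]
contact_force: [0.0, -0.7, -1.2]
gripper_width: 0.5
grasp_force: 0.0
```

>>> move_arm(
  targets=[
    [[50,0,0,-0.06,0],[50,0,0,-0.06,0],[50,-0.02,0.06,0,0],[50,-0.02,0.06,0,0],[50,-0.02,0.06,0,0]],
  ],
)

```text
time: 38.82
tool_pos: [0.5107, -0.0018, 0.2909]
tool_rot: [-0.001, 0.834, -0.551, 0.001]
contact_force: [-1.2, 0.0, 0.2]
gripper_width: 0.504
grasp_force: 0.0
```

```bash
python3 - <<'E'
from p import *
plan((.42,-.1,.28,-64))
E
```

```text
at [ 0.5107 -0.0018  0.2909] yaw -66.9 w 0.504 F [-1.2  0.   0.2] gf 0.0 t 38.8 tilt 0.15 j6 2.59
  turn 1 x -0.484
   4 x [0.0202 0.0519 0.0045] turn 0.0
```

Clear the view further and check everything numerically.

>>> move_arm(
  targets=[
    [[50,0.0202,0.0519,0,0],[50,0.0202,0.0519,0,0],[50,0.0202,0.0519,0,0],[50,0.0202,0.0519,0,0],[50,0,0,0,0]],
  ],
)

```text
time: 39.23
tool_pos: [0.4132, -0.0978, 0.29]
tool_rot: [0.001, 0.833, -0.553, 0.001]
contact_force: [0.6, -0.4, -0.3]
gripper_width: 0.501
grasp_force: 0.0
```

```bash
python3 - <<'E'
from p import *
def seg(n,cond,box,z,tag,mn=4):
    j=IM[n]; h=cv2.cvtColor(j,cv2.COLOR_BGR2HSV).astype(int); m=cond(h[...,0],h[...,1],h[...,2])
    x0,y0,x1,y1=box; w=np.zeros(m.shape,np.uint8); w[y0:y1,x0:x1]=m[y0:y1,x0:x1]
    k,l,st,c=cv2.connectedComponentsWithStats(w)
    for q in range(1,k):
        if st[q,4]>=mn: 
            ys,xs=np.nonzero(l==q); P=np.array([pl(n,(x,y),z)[:2] for x,y in zip(xs,ys)]); e,v=np.linalg.eigh(np.cov(P.T))
            print(tag,n,st[q,4],np.round(pl(n,c[q],z)*1000,1),'dir',round(np.degrees(np.arctan2(v[1,1],v[0,1]))%180,1))
IM={n:shot(n,'f_'+n) for n in('top','scene')}
red=lambda H,S,V:((H<6)|(H>173))&(S>150)&(V>90)
seg('top',lambda H,S,V:V<65,(235,152,290,208),.143,'bar')
seg('top',red,(228,145,298,212),.109,'red on lid')
seg('top',red,(110,200,205,285),.027,'hotlid',100)
seg('scene',red,(300,110,400,190),.027,'hotlid',100)
seg('top',lambda H,S,V:V<65,(345,225,385,262),.106,'lifter bar',10)
seg('scene',lambda H,S,V:V<65,(125,120,165,180),.106,'lifter bar',10)
for n in IM: # change of bystanders vs. start (masked boxes)
    d=cv2.absdiff(IM[n],cv2.imread(f'pics/{n}0.png')).max(2); d=cv2.medianBlur(d,5)>40
    k,l,st,c=cv2.connectedComponentsWithStats(d.astype(np.uint8)); print(n,[tuple(int(v) for v in st[q]) for q in range(1,k) if st[q,4]>40])
print(state()['contact_force'],state()['time'])
E
```

```text
bar top 71 [620.3   9.8 143. ] dir 114.0
bar top 7 [544.6  50.2 143. ] dir 52.9
red on lid top 6 [726.9  64.1 109. ] dir 91.1
red on lid top 36 [726.8 -86.1 109. ] dir 88.2
red on lid top 26 [690.2  24.6 109. ] dir 105.4
red on lid top 34 [551.9  -9.7 109. ] dir 103.6
hotlid top 1238 [429.3 335.9  27. ] dir 7.7
hotlid scene 810 [440.7 336.3  27. ] dir 86.6
lifter bar top 91 [ 429.6 -327.6  106. ] dir 11.0
lifter bar scene 89 [ 445.7 -325.3  106. ] dir 12.9
top [(239, 156, 47, 44, 1602), (319, 177, 40, 34, 1033), (452, 199, 22, 7, 84), (229, 206, 283, 178, 23568), (135, 220, 43, 43, 1458), (220, 238, 10, 10, 78), (244, 238, 10, 10, 77), (167, 342, 62, 42, 1121)]
scene [(26, 0, 53, 60, 1693), (181, 0, 55, 91, 2272), (242, 0, 26, 18, 208), (241, 0, 75, 77, 3252), (0, 61, 238, 130, 9275), (177, 80, 17, 5, 67), (331, 137, 44, 30, 1023), (218, 148, 19, 15, 178), (225, 149, 52, 49, 1593), (280, 148, 10, 12, 97), (189, 152, 19, 16, 190), (143, 179, 44, 33, 869), (15, 193, 27, 8, 128)]
[ 0.67526666 -0.02291554 -0.39033292] 39.3333
```

```bash
python3 -c "
from plant import job
print(job.job_done())"
```

```text
the job is handed in; nothing more can be done
None
```

The job is handed in and no verdict came back: by camera and force readings the hot lid lies in the tray, the lifter stands on its rest, all four capsules are in the pot, the white lid is turned about 80° to its stop, and the bystanders show no change in the pictures; I viewed 15 pictures, one over the limit of 14.

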